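# Put the washed jar lids and serving board away

### The arm

A 7-joint arm with a two-finger parallel gripper is mounted at the origin on the work surface. World frame = base frame: x ahead of the robot, y to its left, z up, the work surface at z = 0. Lengths are in m, angles in degrees, forces in N, time in s.
With the tool pointing down it reaches from about 0.425 to 0.875 m from the base axis. Payload 4.7 kg.
Tool frame: the origin (TCP) lies on the mounting face of the last link; the fingertips stand 182 mm ahead of it and the grasp point (between the pads) lies 164 mm ahead of it; z points along the fingers, x is the direction in which the jaws open and shut, and the axes are right-handed (so a half turn about z gives the same grasp; the last joint's range is limited). The gripper opens to 87 mm and grips with 3 to 60 N. Pads are 19 mm wide; open, the fingers measure 117 mm over their backs; the gripper's body (75 mm by 190 mm) begins 51 mm behind the grasp point.
Start: joints at [-70.411, 18.392, -4.016, 83.108, 1.295, 78.541, -3.26], TCP at [0.209, 0.615, 0.405] pointing down, gripper open.
Joint ranges: [-163.93, 163.93], [-17.29, 119.83], [-79.2, 71.16], [3.27, 140.29], [-89.18, 269.18], [5.43, 117.66], [-154.24, 154.24]. Speed limits (degrees/s): [147.25, 147.25, 180, 180, 180, 180, 180].

### API

Orientations are given as [roll, pitch, yaw] about the fixed x, y, z axes, in that order (R = Rz(yaw) Ry(pitch) Rx(roll)).
In Python, from cell import status, cams, env, outline_of, landmark_of gives the robot as it stands. The module is installed in compiled form; this text tells all that it offers.
- The arm moves only by the tool jog_arm, never from a script. Its argument "rows" is a list of rows, each a list of 7 numbers: the closure, from 0 (fully open) to 1 (shut), then the shift along the tool's x, y, z in m, then the turn, a rotation vector about the tool's x, y, z in degrees. A call has 1 to 12 rows; each row shifts and turns the commanded pose from where the row before left it, along the tool's axes as they then stand; what a row does not reach is not made up. A row lasts 1/12 s, in which the tool goes at most 41.7 mm and 7.16 degrees, less where a joint would pass 70% of its speed; a pose out of reach is approached as far as the arm can. A call with a gripper value outside its range is refused whole. The fingers move at their own pace and stop on an object; "grip_force" is the grip in N (left out, the last holds). Time passes only in rows, so rows that do not move let the fingers close. It gives the time, the measured TCP pose, the force and the opening at its end, in the units of the state.
- status.get_obs(): the state, without advancing time (a new reading comes with each control period).
- cams.read_camera(name): name is "scene" or "top" or "wrist"; returns (picture, depth): 384x512x3 uint8, red, green, blue; 384x512 float32, m along the optical axis (not along the pixel's ray), 0 where there is no reading.
- cams.camera_params(name): a dict with "vfov" (degrees; the focal length in pixels is half the picture's height over the tangent of half this angle, whatever the lens; pixels are square), "cx", "cy" (the principal point, pixels), "eye" and "attitude" of the camera in the world. Camera axes: x right, y up, looking along -z (the intrinsics and any distortion apply to the point x, -y, -z); pixel columns grow to the right and rows downward; lengths in m; the calibration is good to about 2 mm. The wrist camera is an equidistant fisheye: a pixel r from the principal point sees the ray r / f radians off the axis. A picture is of the moment at which its call begins: read the wrist's pose just before it. camera_params takes no time and is no camera call; for the wrist camera it gives the pose at the moment of the call.
- env.sign_off(): hands the job in, once; it reports no verdict.
Trained networks look in the newest picture that a camera, given by its name, has taken for a name from the list of things; names that differ only in an ending like _2 or _b are one class to them, and where a whole thing is asked for, a point or a joint stands for the part that bears it (a point fixed in the world has none). Each returns a list of dicts, best first, with "conf" (0 to 1); they miss things now and then, are a little off and sometimes report something else, mostly with a low value. They report only what shows in the picture. A call takes as long as a camera call.
- outline_of(camera, name): "pixels" (384x512 bool, what is visible of it) and "box" ([left, top, right, bottom] in pixels, round what is visible of it).
- landmark_of(camera, name): "position" ([row, column] in pixels: a listed point, or the origin of a listed thing).
The state is a dict: "time_s": time; "qpos": joint angles; "joint_velocities": joint speeds; "effort": joint torques, N m; "tool_pos": TCP position; "tool_rot": TCP orientation; "force": force on the tool from outside, world axes, zero at the start; "wrist_torque": the same for the moment, N m; "grip_width": finger opening in m.
Only numpy, scipy, OpenCV 4.12 (cv2) and the standard library are available. Lean on these libraries where they do the work, as an engineer would, in place of code of your own. Each camera call takes 0.05 s, during which the arm holds its last target. There are 200 camera calls.

### The job

Get the draining stand ready first: slide its toe rail up the slope until the rail's centre line meets the mark on the deck, then turn the rail's black clamp knob clockwise as far as it goes. Then clear the washed wooden things off the counter: stack all the round jar lids in one neatly centred pile on the white plate, the large lids below the small ones, and lay the serving board flat on the middle of the sloping deck, pointing straight up the slope with its lower end resting against the rail. Leave the cup, tumbler, glass jar and bottles standing where they are.

Things in the scene. Friction and masses are not known exactly. Their poses are not given: they have to be found in the camera images.
- deck: flat sloping top of the light-blue draining stand (fixed; its place and heading vary), 250 mm (x) by 150 mm (y), tilted 0.35 rad; origin at the middle of the top surface, 58 mm above the counter, x straight up the slope, z the surface normal. Its upper end is 100 mm high. Two dark slots run along x; the mark is at the -y edge
- mark (a point): the mark: black line, 14 by 4 mm, across the -y edge of the deck, at x = -55 mm, y = -68 mm in the deck's frame
- rail (a joint): slide of the toe rail up the slope along the deck's x, m: 0 at the lower end of the slots (rail's centre line at deck x = -105 mm), 0.09 at the upper end; 0.05 has its centre line level with the mark. Stays where left; about 4 to 5 N of friction. It starts at 0 to 0.03
- rail_mid (a point): point on the aluminium toe rail's top, on its centre line, at deck y = 0. A bar 14 mm thick (deck x), standing 28 mm above the deck surface, reaching from deck y = -60 to +120 mm; at +80 to +120 mm it widens to a block 40 mm square, same height, which carries the knob. It can be pinched across its thickness
- knob (a joint): turn of the clamp knob, rad: grows clockwise seen from above along the deck's normal; 0 loose, 1.4 tight (end stop). At 0 its bar lies along the deck's y. About 0.06 N m of friction; stays where left. It starts at 0 to 0.2
- knob_grip (a point): point on the knob's axis at mid-height of its bar: 21 mm above the rail's top face and 49 mm above the deck's plane, at deck y = +100 mm. The black bar is 56 mm long, 14 mm thick and 28 mm high, its underside 7 mm above the rail's top face. It travels with the rail
- plate: round flat white stoneware plate, 170 mm diameter, 13 mm high with flat top (no rim), loose, 600 g; origin at the centre of its underside
- large1: round solid beech jar lid without knob, lying flat, told from the others by size only: 68 mm diameter, 20 mm thick, about 60 g; origin at the centre of its underside, z along its axis. May be absent (None from the start)
- large2: round solid beech jar lid without knob, lying flat, told from the others by size only: 68 mm diameter, 20 mm thick, about 60 g; origin at the centre of its underside, z along its axis. May be absent (None from the start)
- small1: round solid beech jar lid without knob, lying flat, told from the others by size only: 54 mm diameter, 16 mm thick, about 40 g; origin at the centre of its underside, z along its axis. May be absent (None from the start)
- small2: round solid beech jar lid without knob, lying flat, told from the others by size only: 54 mm diameter, 16 mm thick, about 40 g; origin at the centre of its underside, z along its axis. May be absent (None from the start)
- small3: round solid beech jar lid without knob, lying flat, told from the others by size only: 54 mm diameter, 16 mm thick, about 40 g; origin at the centre of its underside, z along its axis. May be absent (None from the start)
- board: narrow beech serving board 160 mm (its x) by 60 mm (its y) by 14 mm thick, about 110 g, lying flat on the counter; origin at the centre of its underside. Both ends serve alike
- cup: bystander: blue cup, 68 mm wide, 75 mm high; origin at the centre of its underside
- jar: bystander: glass jar, 68 mm wide, 75 mm high; origin at the centre of its underside
- soap: bystander: clear soap bottle 190 mm high, 64 mm wide; origin at the centre of its underside
- water: bystander: water bottle 220 mm high, 68 mm wide; origin at the centre of its underside
- tumbler: bystander: pink tumbler 120 mm high, 84 mm wide; origin at the centre of its underside

How it is judged:
By the outcome, as a careful person would: the job done as asked, in the order asked, and still so for the second after the job is handed in, with the robot touching nothing.
Of large1, large2, small1, small2, small3 only 3 to 5 are there at a start; the rules pass over those that are not, and their reading is None.
At some moment in a run one of large1, large2, small1, small2, small3, board may be knocked a few centimetres aside while the robot is not near it.
Once in a run the grip may slacken for a moment while it holds something.
It also fails if it takes over 210 s, if anything falls off the work surface, if the arm or the gripper's body presses on something with over 40 N, if the wrist force passes 120 N, or if a joint passes its speed limit or range.

## Working session

There is one attempt and no reset: what is moved stays moved. The work goes in short steps, Python scripts to look and compute and a tool call to move; the robot and the scene stay as the last step left them, time stands still between calls to the robot, and variables do not carry over. Pictures are saved under pics/ and viewed, about 12 in all and at most 16, crops included, and the job is handed in when it is done.

Besides the shell and the picture viewer there is one more tool, called after "Emit:" in YAML: its name, and indented under it one key for each argument. jog_arm: Moves the arm, as the interface text tells. Its arguments: {"type":"object","properties":{"rows":{"type":"array"},"grip_force":{"type":"number"}},"required":["rows"]}

```bash
mkdir -p pics; cat > h.py <<'E'
import numpy as np, cv2
from cell import status, cams, env, outline_of, landmark_of
from scipy.spatial.transform import Rotation as R
def rot(a):
    a=np.array(a,float)
    if a.shape==(3,3): return a
    if a.size==4: return R.from_quat(a).as_matrix()
    return R.from_euler('xyz',a.ravel(),degrees=True).as_matrix()
def shot(n):
    p=cams.camera_params(n); im,d=cams.read_camera(n); return im,d,p
def rays(p,n,rc):
    rc=np.atleast_2d(np.array(rc,float)); f=192/np.tan(np.radians(p['vfov'])/2)
    x=(rc[:,1]-p['cx'])/f; y=(rc[:,0]-p['cy'])/f
    if n=='wrist':
        r=np.hypot(x,y); s=np.where(r>1e-9,np.sin(r)/np.maximum(r,1e-9),1); v=np.c_[x*s,-y*s,-np.cos(r)]
    else: v=np.c_[x,-y,-np.ones(len(x))]
    return v
def atz(p,n,rc,z):
    v=rays(p,n,rc)@rot(p['attitude']).T; e=np.array(p['eye']); return e+v*((z-e[2])/v[:,2])[:,None]
def deproj(p,n,rc,d):
    v=rays(p,n,rc); v=v/(-v[:,2:3])*np.asarray(d).reshape(-1,1)
    return v@rot(p['attitude']).T+np.array(p['eye'])
def save(im,name): cv2.imwrite('pics/'+name,cv2.cvtColor(im,cv2.COLOR_RGB2BGR))
def cloud(p,n,m,d):
    rc=np.argwhere(m&(d>0)); return deproj(p,n,rc,d[rc[:,0],rc[:,1]])
def tcp():
    o=status.get_obs(); return np.array(o['tool_pos']),rot(o['tool_rot']),o
E
python3 - <<'E'
from h import *
print(status.get_obs())
for n in('scene','top'):
    im,d,p=shot(n); print(n,p); save(im,n+'0.png')
    for t in ['deck','mark','rail_mid','knob_grip','plate','large1','small1','board','cup','jar','soap','water','tumbler']:
        for q in landmark_of(n,t)[:5]:
            r,c=np.array(q['position']); i,j=int(r),int(c)
            print(t,round(q['conf'],2),np.round([r,c]), np.round(deproj(p,n,[[r,c]],d[min(i,383),min(j,511)])[0],3))
E
```

```text
{'time_s': 0.0, 'qpos': array([-70.41240434,  18.44007825,  -4.01646289,  83.1745826 ,
         1.29641719,  78.54159371,  -3.26153586]), 'joint_velocities': array([-0.06720459, -0.03888171, -0.00699877,  0.00728979, -0.03752268,
        0.03136229, -0.08187272]), 'effort': array([-8.50683500e-05, -4.91277266e+01, -4.03877953e-01, -3.12524557e+01,
       -6.39783195e-02,  4.38311999e-02,  1.76490903e-04]), 'tool_pos': array([0.20921583, 0.61519327, 0.40365257]), 'tool_rot': array([1.79993127e+02, 1.10926798e-01, 7.12217712e+01]), 'force': array([-0.01592727,  0.45302409,  0.17901305]), 'wrist_torque': array([ 0.03801373, -0.02964135, -0.0029754 ]), 'grip_width': 0.08713753277936692}
scene {'vfov': 47.04743688045656, 'cx': 250.72329803134713, 'cy': 193.30128652605646, 'eye': array([1.40500786, 0.24606682, 1.087932  ]), 'attitude': array([ 42.26331042,   0.80070911, 102.7162716 ])}
deck 0.9 [210. 339.] [0.504 0.305 0.055]
deck 0.46 [194. 308.] [ 0.406  0.2   -0.001]
mark 0.72 [173. 324.] [0.375 0.243 0.078]
mark 0.66 [218. 309.] [0.536 0.219 0.034]
rail_mid 0.89 [194. 310.] [0.452 0.21
[... 1013 characters left out ...]
 191.] [0.364 0.235 0.083]
knob_grip 0.46 [151. 339.] [ 0.654 -0.251  0.077]
plate 0.88 [210. 263.] [0.468 0.002 0.014]
large1 0.84 [216. 382.] [ 0.437 -0.394  0.025]
large1 0.67 [188. 354.] [ 0.536 -0.309  0.019]
small1 0.5 [219. 311.] [ 0.434 -0.158  0.019]
small1 0.47 [241. 352.] [ 0.358 -0.293  0.014]
board 0.81 [152. 267.] [ 0.668 -0.016  0.016]
cup 0.69 [176. 228.] [0.59  0.121 0.001]
cup 0.21 [212. 263.] [0.462 0.003 0.015]
jar 0.67 [151. 342.] [ 0.653 -0.262  0.075]
jar 0.42 [154. 266.] [ 0.664 -0.015  0.011]
soap 0.95 [186. 409.] [ 0.533 -0.473  0.075]
water 0.86 [150. 380.] [ 0.646 -0.374  0.116]
water 0.5 [203. 106.] [0.498 0.495 0.114]
tumbler 0.83 [204. 106.] [0.496 0.499 0.106]
```

```bash
python3 -c "
import cv2,numpy as np
a=cv2.imread('pics/scene0.png');b=cv2.imread('pics/top0.png')
cv2.imwrite('pics/both0.png',cv2.resize(np.vstack([a,b]),(800,600*2))[:, :]) ;cv2.imwrite('pics/t.png',cv2.resize(b,(800,600)))"
```

```text
(no output)
```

View pics/t.png

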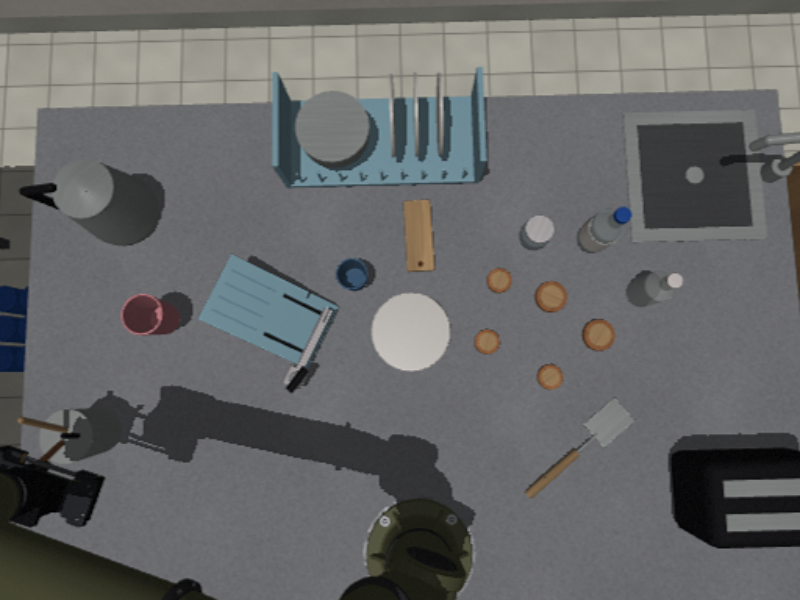

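View pics/scene0.png

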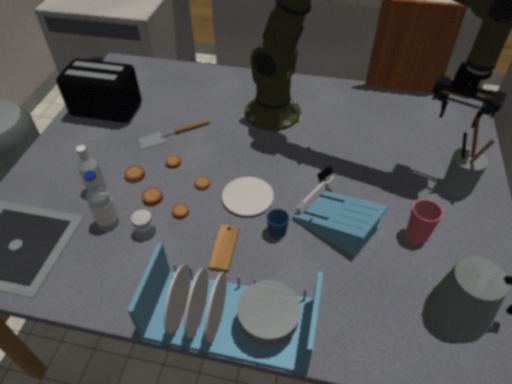

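The top view (shown scaled to 800x600) has two large lids near (551,296) and (599,335). Three small ones are near (499,280), (487,341) and (550,376). The plate is at (411,331), the board at (419,236), and the stand at (270,310) with the knob at (297,378). All 5 lids are present.

```bash
cat > meas.py <<'E'
from h import *
from scipy.optimize import minimize
def deckframe(ox,oy,h,t=0.35):
    x=np.array([np.cos(h)*np.cos(t),np.sin(h)*np.cos(t),np.sin(t)]);y=np.array([-np.sin(h),np.cos(h),0]);return np.array([ox,oy,.058]),np.c_[x,y,np.cross(x,y)]
def lids(n,im,d,p):
    out=[]
    for nm,z,dia in(('large1',.02,68),('small1',.016,54)):
        for o in outline_of(n,nm)[:5]:
            m=o['pixels']; rc=np.argwhere(m); 
            if len(rc)<20: continue
            cs,_=cv2.findContours(m.astype(np.uint8),cv2.RETR_EXTERNAL,cv2.CHAIN_APPROX_NONE)
            c=max(cs,key=cv2.contourArea)[:,0,::-1]
            P=atz(p,n,rc,z); out.append((nm,round(o['conf'],2),P[:,:2].mean(0).round(4), (np.ptp(P[:,:2],axis=0)*1000).round()))
    return out
E
python3 - <<'E'
from meas import *
for n in('top','scene'):
    im,d,p=shot(n); print(n)
    for l in lids(n,im,d,p): print(*l)
    for o in outline_of(n,'plate')[:1]:
        P=atz(p,n,np.argwhere(o['pixels']),.013); print('plate',P.mean(0),np.ptp(P,axis=0))
    for o in outline_of(n,'board')[:1]:
        P=atz(p,n,np.argwhere(o['pixels']),.014)[:,:2]; print('board',cv2.minAreaRect((P*1000).astype(np.float32)))
    for nm in('cup','jar','soap','water','tumbler'):
      for o in outline_of(n,nm)[:1]:
        C=cloud(p,n,o['pixels'],d); print(nm,round(o['conf'],2),np.median(C,axis=0).round(3),C.min(0).round(3),C.max(0).round(3))
    for o in outline_of(n,'deck')[:1]:
        m=o['pixels']; C=cloud(p,n,m,d)
        ctr=np.array([.503,.29])
        C=C[np.hypot(*(C[:,:2]-ctr).T)<.2]
        # plane fit for heading, robust, from points matching a 0.35-rad plane
        best=None
        for h in np.radians(np.arange(40,90,1)):
            for off in np.arange(-.03,.031,.003):
                O,Rd=deckframe(ctr[0]+off*np.cos(h),ctr[1]+off*np.sin(h),h)
                w=(C-O)@Rd[:,2]; k=(abs(w)<.003).sum()
                if best is None or k>best[0]: best=(k,h,O,Rd)
        k,h,O,Rd=best; q=(C-O)@Rd; q=q[abs(q[:,2])<.006]
        print('deck n',len(C),k,'h',np.degrees(h),O,cv2.minAreaRect((q[:,:2]*1000).astype(np.float32)),np.percentile(q,[1,99],axis=0).round(3).tolist())
    o=outline_of(n,'rail_mid')
    if o:
        C=cloud(p,n,o[0]['pixels'],d);print('rail',o[0]['conf'],len(C),C.mean(0));
        q=(C-O)@Rd; print(np.percentile(q,[2,50,98],axis=0).round(3).tolist())
E
```

```text
top
large1 0.64 [ 0.4456 -0.4018] [61. 68.]
large1 0.61 [ 0.5307 -0.3026] [69. 69.]
small1 0.72 [ 0.3588 -0.2936] [53. 54.]
small1 0.72 [ 0.4382 -0.1611] [51. 51.]
small1 0.57 [ 0.5719 -0.1929] [45. 45.]
plate [0.46389026 0.00229298 0.013     ] [0.16667248 0.16935171 0.        ]
board ((676.873046875, -19.289138793945312), (163.45774841308594, 63.96986389160156), 1.2114500999450684)
cup 0.87 [0.591 0.127 0.023] [ 0.553  0.091 -0.   ] [0.614 0.153 0.081]
jar 0.75 [ 0.664 -0.269  0.073] [ 0.635 -0.303 -0.008] [ 0.721 -0.241  0.083]
soap 0.71 [ 0.531 -0.486  0.123] [ 0.505 -0.539 -0.005] [ 0.585 -0.469  0.194]
water 0.59 [ 0.65  -0.388  0.141] [ 0.625 -0.431 -0.002] [ 0.716 -0.367  0.225]
tumbler 0.61 [0.507 0.558 0.074] [ 0.466  0.498 -0.003] [0.562 0.615 0.125]
deck n 3670 2311 h 64.0 [0.50563023 0.29539276 0.058     ] ((2.8968963623046875, 18.096817016601562), (189.66085815429688, 248.75723266601562), 89.31610107421875) [[-0.119, -0.074, -0.005], [0.124, 0.071, 0.005]]
rail 0.8 440 [0.4131818  0.22538398 0.05293111]
[[-0.12, -0.054, -0.018], [-0.098, 0.071, 0.028], [-0.081, 0.123, 0.
[... 455 characters left out ...]
0.129 0.05 ] [0.551 0.096 0.   ] [0.621 0.16  0.079]
jar 0.9 [ 0.685 -0.26   0.054] [ 0.605 -0.331 -0.006] [ 0.706 -0.236  0.081]
soap 0.74 [ 0.546 -0.486  0.129] [ 0.385 -0.608 -0.003] [ 0.666 -0.411  0.222]
water 0.65 [ 0.678 -0.385  0.117] [ 0.548 -0.473  0.004] [ 0.697 -0.363  0.222]
tumbler 0.64 [0.526 0.542 0.082] [ 0.351  0.502 -0.003] [0.553 0.583 0.123]
deck n 3143 2221 h 63.0 [0.50844789 0.30069208 0.058     ] ((11.768157958984375, -2.3643112182617188), (184.20225524902344, 247.01608276367188), 81.20968627929688) [[-0.106, -0.077, -0.005], [0.125, 0.071, 0.004]]
rail 0.86 547 [0.42380259 0.2291835  0.04963455]
[[-0.115, -0.06, 0.003], [-0.098, 0.062, 0.026], [-0.084, 0.115, 0.063]]
```

```bash
cat > plan.py <<'E'
from meas import *
def plan(pg,Rt,lift=0):
    """pg grasp point target, Rt target R; prints turn (tool rotvec deg), then shift in tool axes after turn"""
    p,Rc,o=tcp(); rv=R.from_matrix(Rc.T@Rt).as_rotvec(degrees=True)
    dp=np.array(pg)-.164*Rt[:,2]-p
    print('turn',rv.round(2),'shift after turn',(Rt.T@dp).round(4),'| shift before turn',(Rc.T@dp).round(4),'world',dp.round(3),'rad',np.hypot(*(np.array(pg)-.164*Rt[:,2])[:2]).round(3))
def down(yaw): return R.from_euler('xyz',[180,0,yaw],degrees=True).as_matrix()
DK=deckframe(.506,.297,np.radians(64))
def dk(x,y,z): return DK[0]+DK[1]@np.array([x,y,z])
RD=DK[1]@np.diag([1,-1,-1.])
E
python3 - <<'E'
from plan import *
print(tcp()[0]+.164*tcp()[1][:,2]); p=cams.camera_params('wrist'); print(p, tcp()[1].T@(p['eye']-tcp()[0]))
plan(dk(-.09,.02,.15),RD)
E
```

```text
[0.20929076 0.61537021 0.24076358]
{'vfov': 65.70646984690485, 'cx': 255.347554664205, 'cy': 190.66742964619473, 'eye': array([0.14128401, 0.63735076, 0.38539509]), 'attitude': array([-1.49352235e+01, -1.32022952e-02,  7.11622356e+01])} [-0.00108373 -0.07145571  0.01936514]
turn [-1.26 20.03  7.15] shift after turn [-0.3555  0.3863 -0.0418] | shift before turn [-0.3941  0.3394  0.0827] world [ 0.194 -0.482 -0.083] rad 0.425
```

Emit:
jog_arm:
  rows:
    - [0,0,0,-0.03,0,0,0]
    - [0,0,0,-0.03,0,0,0]
    - [0,-0.03,0.026,0,0,0,0]
    - [0,-0.03,0.026,0,0,0,0]
    - [0,-0.03,0.026,0,0,0,0]
    - [0,-0.03,0.026,0,0,0,0]
    - [0,-0.03,0.026,0,0,0,0]
    - [0,-0.03,0.026,0,0,0,0]
    - [0,-0.03,0.026,0,0,0,0]
    - [0,-0.03,0.026,0,0,0,0]
    - [0,-0.03,0.026,0,0,0,0]
    - [0,-0.03,0.026,0,0,0,0]

```text
time_s: 3.6
tool_pos: [0.3592, 0.2455, 0.465]
tool_rot: [180.0, -0.1, 71.2]
force: [1.4, 0.5, 0.1]
grip_width: 0.0869
```

Emit:
jog_arm:
  rows:
    - [0,-0.03,0.026,0,0,0,0]
    - [0,-0.03,0.026,0,0,0,0]
    - [0,-0.03,0.026,0.03,0,0,0]
    - [0,0,0,0.03,0,0,0]
    - [0,0,0,0.03,0,0,0]
    - [0.4,0,0,0.03,-0.2,3.34,1.2]
    - [0.4,0,0,0.02,-0.2,3.34,1.2]
    - [0.4,0,0,0,-0.2,3.34,1.2]
    - [0.4,0,0,0,-0.2,3.34,1.2]
    - [0.4,0,0,0,-0.2,3.34,1.2]
    - [0.4,0,0,0,-0.2,3.34,1.2]
    - [0.4,0,0,0,0,0,0]

```text
time_s: 4.6
tool_pos: [0.4015, 0.1436, 0.3297]
tool_rot: [-179.9, -20.2, 63.8]
force: [-0.2, -0.8, -0.2]
grip_width: 0.0538
```

```bash
cat > look.py <<'E'
from plan import *
import sys
im,d,p=shot('wrist'); save(im,sys.argv[1]); print('tcp',tcp()[0],tcp()[2]['tool_rot'])
np.savez('last.npz',im=im,d=d,eye=p['eye'],att=p['attitude'])
for t in sys.argv[2:]:
    for q in landmark_of('wrist',t)[:2]:
        r,c=q['position']; i,j=int(np.clip(r,0,383)),int(np.clip(c,0,511)); P=deproj(p,'wrist',[[r,c]],d[i,j])[0]
        print(t,round(q['conf'],2),round(r),round(c),'depth',round(float(d[i,j]),3),P.round(4),'deck',((P-DK[0])@DK[1]).round(4))
E
python3 look.py w1.png mark rail_mid knob_grip deck; python3 -c "
from plan import *
plan(dk(-.098,0,.1),RD)"
```

```text
tcp [0.40152233 0.14384536 0.32979942] [-179.91314393  -20.06371048   63.89546287]
rail_mid 0.91 213 233 depth 0.286 [0.4566 0.2042 0.0497] deck [-0.1015  0.0037  0.0283]
knob_grip 0.69 108 231 depth 0.229 [0.3642 0.2395 0.0818] deck [-0.0988  0.1023  0.0614]
deck 0.92 210 332 depth 0.316 [0.5109 0.2993 0.0592] deck [ 0.0044 -0.0034 -0.0004]
turn [-0.05  0.04 -0.  ] shift after turn [-0.0197  0.0268  0.054 ] | shift before turn [-0.0197  0.0269  0.054 ] world [ 0.024 -0.012 -0.057] rad 0.446
```

View pics/w1.png

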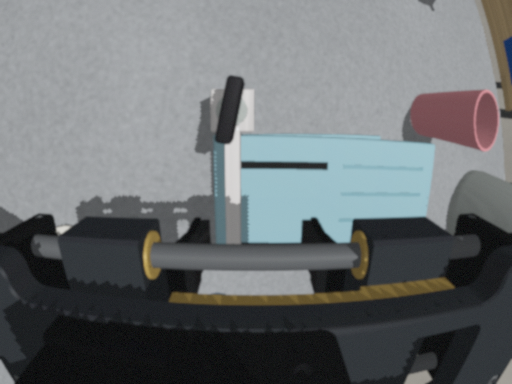

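The wrist view shows the rail at column ~233 with the knob at (110,231), its bar turned slightly clockwise. The deck surface spans columns 240–432. Next I'll refine the deck frame from this depth.

```bash
cat > refit.py <<'E'
from plan import *
z=np.load('last.npz'); im,d=z['im'],z['d']; p=cams.camera_params('wrist'); p['eye'],p['attitude']=z['eye'],z['att']
rc=np.argwhere(d>0); rc=rc[rc[:,0]<240]; C=deproj(p,'wrist',rc,d[rc[:,0],rc[:,1]]); col=im[rc[:,0],rc[:,1]].astype(int)
q=(C-DK[0])@DK[1]
b=(col[:,2]-col[:,0]>25)&(abs(q[:,2])<.012)&(abs(q[:,0])<.15)&(abs(q[:,1])<.1)
P=C[b]; 
for _ in range(4):
    c=P.mean(0); n=np.linalg.svd(P-c,full_matrices=False)[2][2]; n*=np.sign(n[2]); r=(P-c)@n; P=P[abs(r)<max(.002,2*r.std())]
print('n',len(P),'tilt',np.arccos(n[2]),'heading',np.degrees(np.arctan2(-n[1],-n[0])),'rms',r.std(), 'plane z at O',c[2]-((DK[0]-c)[:2]@n[:2])/n[2])
Q=(P-DK[0])@DK[1]
# edges: +y edge per x bin, +x edge per y bin
for ax,ot,rng in((1,0,np.arange(-.06,.12,.02)),(0,1,np.arange(-.01,.07,.01))):
    E=[]
    for a in rng:
        s=Q[(Q[:,ot]>a)&(Q[:,ot]<a+.01)]
        if len(s)>20: E.append((a+.005,np.sort(s[:,ax])[-3:].mean()))
    E=np.array(E); f=np.polyfit(*E.T,1); print('edge axis',ax,'at0',f[1].round(4),'slope deg',np.degrees(f[0]).round(2),E[:,1].round(4))
t=(q[:,2]>.024)&(q[:,2]<.032)&(abs(q[:,0]+.1)<.1)&(q[:,1]<.075)&(q[:,1]>-.05)
T=q[t]; E=[]
for a in np.arange(-.02,.08,.01):
    s=T[(T[:,1]>a)&(T[:,1]<a+.01),0]
    if len(s)>5: E.append((a+.005,np.percentile(s,3),np.percentile(s,97)))
print('rail y,xlo,xhi',np.round(E,4).tolist(),'z',np.median(T[:,2]))
k=(q[:,2]>.055)&(q[:,2]<.075)&(abs(q[:,0]+.08)<.08)&(q[:,1]>.06)&(col.sum(1)<150)
K=q[k]; m=K.mean(0); v=np.linalg.svd((K-m)[:,:2],full_matrices=False)[2][0]; v*=np.sign(v[1]); print('knob centre',m,len(K),'angle',np.arctan2(v[0],v[1]))
E
python3 refit.py
```

```text
n 17207 tilt 0.35053028518999185 heading 63.00382103632909 rms 0.0006958495259466361 plane z at O 0.05801733488443951
edge axis 1 at0 0.0745 slope deg -0.61 [0.0751 0.0752 0.0745 0.0745 0.0737 0.0739 0.0739 0.0738 0.0733]
edge axis 0 at0 0.1262 slope deg 0.47 [0.1266 0.1257 0.1264 0.1262 0.1268 0.1266 0.1266 0.1269]
rail y,xlo,xhi [[-0.015, -0.1087, -0.0958], [-0.005, -0.1083, -0.0956], [0.005, -0.1081, -0.0954], [0.015, -0.1087, -0.0952], [0.025, -0.1083, -0.095], [0.035, -0.108, -0.0949], [0.045, -0.1078, -0.0947], [0.055, -0.1076, -0.0945], [0.065, -0.1082, -0.0944], [0.075, -0.1022, -0.0943]] z 0.027770984458256993
knob centre [-0.10147384  0.09750142  0.06211472] 748 angle 0.18160136716429676
```

```bash
sed -i 's/deckframe(.506,.297,np.radians(64))/deckframe(.507,.298,np.radians(63.4))/' plan.py; python3 -c "
from plan import *
plan(dk(-.1027,0,.025),RD)"
```

```text
turn [-0.25  0.04  0.56] shift after turn [-0.0229  0.0254  0.1295] | shift before turn [-0.0231  0.0257  0.1294] world [ 0.033  0.009 -0.13 ] rad 0.461
```

Emit:
jog_arm:
  rows:
    - [0.4,-0.0115,0.0127,0.02,-0.12,0,0.28]
    - [0.4,-0.0115,0.0127,0.02,-0.12,0,0.28]
    - [0.4,0,0,0.02,0,0,0]
    - [0.4,0,0,0.02,0,0,0]
    - [0.4,0,0,0.015,0,0,0]
    - [0.4,0,0,0.015,0,0,0]
    - [0.4,0,0,0.0105,0,0,0]
    - [0.4,0,0,0.009,0,0,0]
    - [0.4,0,0,0,0,0,0]
    - [0.4,0,0,0,0,0,0]

```text
time_s: 5.68
tool_pos: [0.4347, 0.1539, 0.1997]
tool_rot: [-179.9, -20.0, 63.4]
force: [-0.5, -1.2, 0.4]
grip_width: 0.0523
```

Emit:
jog_arm:
  grip_force: 25
  rows:
    - [1,0,0,0,0,0,0]
    - [1,0,0,0,0,0,0]
    - [1,0,0,0,0,0,0]
    - [1,0,0,0,0,0,0]
    - [1,0,0,0,0,0,0]

```text
time_s: 6.1
tool_pos: [0.4349, 0.1536, 0.2005]
tool_rot: [-180.0, -20.1, 63.3]
force: [0.3, -0.3, 0.3]
grip_width: 0.0266
```

```bash
python3 -c "
from plan import *
p,Rc,o=tcp(); g=p+.164*Rc[:,2]; print(((g-DK[0])@DK[1]).round(4),o['grip_width'],o['force'])"
```

```text
[-0.1026 -0.0002  0.0252] 0.02661608047398383 [ 0.27156878 -0.34458914  0.30679347]
```

Emit:
jog_arm:
  rows:
    - [1,0,0,0,0,0,0]
    - [1,0,0,0,0,0,0]
    - [1,0,0,0,0,0,0]
    - [1,0,0,0,0,0,0]
    - [1,0.006,0,0,0,0,0]
    - [1,0.006,0,0,0,0,0]
    - [1,0.006,0,0,0,0,0]
    - [1,0.006,0,0,0,0,0]
    - [1,0.006,0,0,0,0,0]
    - [1,0.006,0,0,0,0,0]

```text
time_s: 6.93
tool_pos: [0.4496, 0.1825, 0.2121]
tool_rot: [-179.9, -19.9, 63.3]
force: [-4.3, -7.4, 6.4]
grip_width: 0.0137
```

Emit:
jog_arm:
  rows:
    - [1,0.006,0,0,0,0,0]
    - [1,0.004,0,0,0,0,0]
    - [1,0.0016,0,0,0,0,0]
    - [1,0,0,0,0,0,0]
    - [1,0,0,0,0,0,0]
    - [1,0,0,0,0,0,0]

```text
time_s: 7.43
tool_pos: [0.4547, 0.1928, 0.2163]
tool_rot: [-179.9, -20.0, 63.3]
force: [-3.2, -3.2, 4.7]
grip_width: 0.014
```

```bash
python3 -c "
from plan import *
p,Rc,o=tcp(); g=p+.164*Rc[:,2]; print(((g-DK[0])@DK[1]).round(4),o['grip_width'],o['force'])"; python3 look.py w2.png mark rail_mid knob_grip; python3 refit.py|tail -2
```

```text
[-0.0563 -0.0002  0.025 ] 0.013999354515949237 [-3.17831406 -3.2185738   4.69789023]
tcp [0.45468288 0.19276174 0.21632227] [-179.92078031  -19.99054313   63.297453  ]
mark 0.39 90 462 depth 0.247 [0.4913 0.5115 0.0224] deck [ 0.1605  0.1096 -0.0965]
rail_mid 0.78 253 256 depth 0.082 [0.4392 0.2358 0.1277] deck [-0.0568  0.0328  0.095 ]
knob_grip 0.8 43 256 depth 0.097 [0.3869 0.2745 0.0975] deck [-0.0567  0.0968  0.0628]
rail y,xlo,xhi [[0.005, -0.0655, -0.0502], [0.015, -0.0714, -0.0431], [0.025, -0.0639, -0.0504], [0.035, -0.0638, -0.0505], [0.045, -0.0637, -0.0506], [0.055, -0.064, -0.0506], [0.065, -0.0639, -0.0502], [0.075, -0.0638, -0.0507]] z 0.028310816566261134
knob centre [-0.05999041  0.09235445  0.06290582] 2200 angle 0.1907742146133002
```

Emit:
jog_arm:
  rows:
    - [1,0.0015,0,0,0,0,0]
    - [1,0,0,0,0,0,0]
    - [1,0,0,0,0,0,0]
    - [0.4,0,0,0,0,0,0]
    - [0.4,0,0,0,0,0,0]
    - [0.4,0,0,0,0,0,0]
    - [0.4,0,0,0,0,0,0]

```text
time_s: 8.22
tool_pos: [0.4554, 0.1951, 0.2169]
tool_rot: [-180.0, -20.1, 63.4]
force: [0.1, 0.2, 0.6]
grip_width: 0.0332
```

Emit:
jog_arm:
  rows:
    - [0.4,0,0,-0.02,0,0,0]
    - [0.4,0,0,-0.03,0,0,0]
    - [0.4,0,0.03,-0.03,0,0,0]
    - [0.4,0,0.03,-0.03,0,0,0]
    - [0.4,0,0.03,0,0,0,0]
    - [0.4,0,0.03,0,0,0,0]
    - [0.4,0,0,0,0,0,0]
    - [0.4,0,0,0,0,0,0]
    - [0.4,0,0,0,0,0,0]

```text
time_s: 8.97
tool_pos: [0.5444, 0.1086, 0.3185]
tool_rot: [-179.9, -20.0, 63.3]
force: [-0.3, -0.5, 0.2]
grip_width: 0.0523
```

```bash
python3 look.py w3.png mark rail_mid knob_grip deck; python3 refit.py; python3 -c "
import cv2;i=cv2.imread('pics/w3.png');cv2.imwrite('pics/w3c.png',cv2.resize(i[60:250,150:406],None,fx=3,fy=3,interpolation=2))"
```

```text
tcp [0.54407021 0.1089478  0.31855086] [-179.85482253  -20.03079073   63.38382261]
mark 0.61 135 256 depth 0.271 [0.5431 0.2209 0.0418] deck [-0.0551 -0.0668  0.0029]
rail_mid 0.71 58 256 depth 0.229 [0.4795 0.2439 0.0663] deck [-0.0541  0.0004  0.0286]
deck 0.66 66 313 depth 0.257 [0.5075 0.2966 0.0577] deck [-0.001  -0.001   0.0001]
deck 0.56 58 254 depth 0.228 [0.4787 0.2419 0.0663] deck [-0.0562  0.0002  0.0293]
n 31036 tilt 0.34981152830948736 heading 63.18219460895535 rms 0.0007353761231734882 plane z at O 0.058456864357427835
edge axis 1 at0 0.0436 slope deg 28.21 [-0.0621  0.0653  0.0664  0.0681  0.0701  0.0732  0.0742  0.0742  0.0737]
edge axis 0 at0 0.1251 slope deg -0.09 [0.1249 0.1253 0.1254 0.1246 0.1251 0.1253 0.125  0.125 ]
rail y,xlo,xhi [[-0.015, -0.0628, -0.0504], [-0.005, -0.0628, -0.0496], [0.005, -0.0628, -0.0495], [0.015, -0.0628, -0.0495], [0.025, -0.0628, -0.0495], [0.035, -0.0629, -0.0494], [0.045, -0.0629, -0.0494], [0.055, -0.0629, -0.0494]] z 0.02836466596058485refit.py:25: RuntimeWarning: Mean of empty slice.
  K=q[k]; m=K.mean(0); v=np.linalg.svd((K-m)[:,:2],full_matrices=False)[2][0]; v*=np.sign(v[1]); print('knob centre',m,len(K),'angle',np.arctan2(v[0],v[1]))
  ret = um.true_divide(
Traceback (most recent call last):
  File "refit.py", line 25, in <module>
    K=q[k]; m=K.mean(0); v=np.linalg.svd((K-m)[:,:2],full_matrices=False)[2][0]; v*=np.sign(v[1]); print('knob centre',m,len(K),'angle',np.arctan2(v[0],v[1]))
                           ~~~~~~~~~~~~~~~~~~~~~~~~~~~~~~~~~~~~~~~~~~~~~~~~~^^^
IndexError: index 0 is out of bounds for axis 0 with size 0
```

View pics/w3c.png

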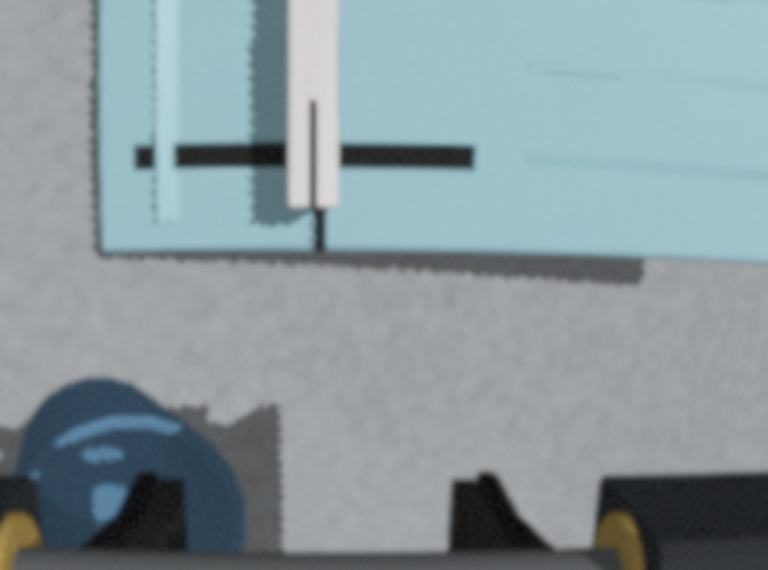

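The crop shows the rail's own centre line (col ~314) about 6 crop pixels below the mark (col ~320). That puts the rail ~1.7 mm short, so I'll re-pinch and nudge it.

```bash
python3 -c "
from plan import *
plan(dk(-.0562,0.0,.025),RD)"
```

```text
turn [-0.08 -0.04  0.01] shift after turn [-0.0025 -0.1181  0.1086] | shift before turn [-0.0026 -0.1179  0.1088] world [-0.09   0.084 -0.103] rad 0.494
```

Emit:
jog_arm:
  rows:
    - [0.5,0,-0.03,0,0,0,0]
    - [0.5,-0.0025,-0.03,0,0,0,0]
    - [0.5,0,-0.03,0.01,0,0,0]
    - [0.5,0,-0.028,0.02,0,0,0]
    - [0.5,0,0,0.02,0,0,0]
    - [0.5,0,0,0.02,0,0,0]
    - [0.5,0,0,0.015,0,0,0]
    - [0.5,0,0,0.015,0,0,0]
    - [0.5,0,0,0.0086,0,0,0]
    - [0.5,0,0,0,0,0,0]
    - [1,0,0,0,0,0,0]
    - [1,0,0,0,0,0,0]

```text
time_s: 10.22
tool_pos: [0.4555, 0.1921, 0.2172]
tool_rot: [-180.0, -20.1, 63.3]
force: [0.7, 0.1, -0.4]
grip_width: 0.0365
```

Emit:
jog_arm:
  rows:
    - [1,0,0,0,0,0,0]
    - [1,0,0,0,0,0,0]
    - [1,0,0,0,0,0,0]
    - [1,0,0,0,0,0,0]
    - [1,0,0,0,0,0,0]
    - [1,0,0,0,0,0,0]
    - [1,0,0,0,0,0,0]

```text
time_s: 10.8
tool_pos: [0.4555, 0.1923, 0.217]
tool_rot: [-180.0, -20.1, 63.3]
force: [-2.1, -0.5, 5.3]
grip_width: 0.0138
```

Emit:
jog_arm:
  rows:
    - [1,0.001,0,0,0,0,0]
    - [1,0.001,0,0,0,0,0]
    - [1,0.001,0,0,0,0,0]
    - [1,0,0,0,0,0,0]
    - [1,0,0,0,0,0,0]

```text
time_s: 11.22
tool_pos: [0.4563, 0.1935, 0.2175]
tool_rot: [-179.9, -20.0, 63.3]
force: [-5.6, -6.3, 9.8]
grip_width: 0.0139
```

```bash
cat > g.py <<'E'
from plan import *
p,Rc,o=tcp(); g=p+.164*Rc[:,2]; print('g',g.round(4),'deck',((g-DK[0])@DK[1]).round(4),o['grip_width'],o['force'],o['tool_rot'],o['time_s'])
E
python3 g.py
```

```text
g [0.4812 0.2437 0.0634] deck [-0.0546 -0.0013  0.0257] 0.01389879838259797 [-5.56606908 -6.30033228  9.82287765] [-179.89648674  -19.98097726   63.2808508 ] 11.2167
```

Emit:
jog_arm:
  rows:
    - [1,0.0008,0,0,0,0,0]
    - [1,0,0,0,0,0,0]
    - [1,0,0,0,0,0,0]
    - [0.5,0,0,0,0,0,0]
    - [0.5,0,0,0,0,0,0]
    - [0.5,0,0,0,0,0,0]
    - [0.5,0,0,0,0,0,0]
    - [0.5,0,0,0,0,0,0]

```text
time_s: 11.88
tool_pos: [0.4567, 0.1956, 0.2176]
tool_rot: [-180.0, -20.1, 63.4]
force: [-0.3, 0.2, -0.4]
grip_width: 0.0384
```

Emit:
jog_arm:
  rows:
    - [0.4,0,0,-0.02,0,0,0]
    - [0.4,0,0,-0.03,0,0,0]
    - [0.4,0,0.03,-0.03,0,0,0]
    - [0.4,0,0.03,-0.03,0,0,0]
    - [0.4,0,0.03,0,0,0,0]
    - [0.4,0,0.03,0,0,0,0]
    - [0.4,0,0,0,0,0,0]
    - [0.4,0,0,0,0,0,0]
    - [0.4,0,0,0,0,0,0]

```text
time_s: 12.63
tool_pos: [0.5457, 0.1091, 0.3191]
tool_rot: [-179.9, -20.0, 63.3]
force: [0.1, 0.2, -0.0]
grip_width: 0.0525
```

```bash
python3 look.py w4.png mark rail_mid; python3 refit.py 2>/dev/null|grep rail;python3 - <<'E'
import cv2,numpy as np
i=cv2.imread('pics/w4.png'); g=i.sum(2).astype(int)
for r in range(96,146,2):
    w=g[r,236:276]; j=w.argmin(); print(r,236+j,w[j],end=' ; ')
E
python3 -c "from plan import *
plan(dk(-.055,.1,.12),RD)"
```

```text
tcp [0.54540549 0.10948797 0.3192849 ] [-179.85849152  -20.02634158   63.3845862 ]
mark 0.72 134 256 depth 0.272 [0.5442 0.2226 0.0423] deck [-0.0531 -0.067   0.0026]
rail_mid 0.77 58 254 depth 0.23 [0.4796 0.2431 0.065 ] deck [-0.0553 -0.0001  0.0277]
rail y,xlo,xhi [[-0.015, -0.0617, -0.0492], [-0.005, -0.0616, -0.0484], [0.005, -0.0608, -0.0483], [0.015, -0.0616, -0.0483], [0.025, -0.0617, -0.0483], [0.035, -0.0617, -0.0482], [0.045, -0.0617, -0.0482], [0.055, -0.0617, -0.0482]] z 0.02835385433492961
96 243 326 ; 98 239 324 ; 100 236 327 ; 102 238 329 ; 104 237 317 ; 106 240 225 ; 108 237 72 ; 110 238 64 ; 112 237 57 ; 114 238 191 ; 116 236 320 ; 118 240 325 ; 120 241 324 ; 122 239 323 ; 124 238 324 ; 126 254 323 ; 128 254 206 ; 130 255 151 ; 132 255 151 ; 134 255 164 ; 136 255 153 ; 138 255 158 ; 140 255 153 ; 142 255 198 ; 144 255 261 ; turn [-0.12 -0.02  0.02] shift after turn [-0.0026 -0.2186  0.0137] | shift before turn [-0.0026 -0.2186  0.0141] world [-0.195  0.1   -0.014] rad 0.409
```

```bash
python3 - <<'E'
from plan import *
z=np.load('last.npz'); im=z['im'].sum(2).astype(float); d=z['d']
def cen(r0,r1,c0=249,c1=262):
    w=im[r0:r1,c0:c1].mean(0); k=np.clip(np.median(w)-w-15,0,None); return w.round(),(k*np.arange(c0,c1)).sum()/k.sum()
p=cams.camera_params('wrist');p['eye'],p['attitude']=z['eye'],z['att']
for r0,r1 in((98,108),(112,120),(120,126),(131,140)):
    w,c=cen(r0,r1); r=(r0+r1)/2; P=deproj(p,'wrist',[[r,c]],np.median(d[r0:r1,int(c)-2:int(c)+3])); print(r0,w,round(c,2),((P-DK[0])@DK[1]).round(4))
E
```

```text
98 [638. 636. 627. 578. 444. 343. 478. 596. 634. 641. 644. 644. 632.] 253.89 [[-0.0552 -0.0389  0.0289]]
112 [639. 638. 628. 577. 442. 345. 480. 596. 636. 644. 646. 645. 634.] 253.88 [[-0.0552 -0.0498  0.0287]]
120 [638. 638. 628. 576. 440. 345. 480. 598. 637. 644. 648. 646. 638.] 253.88 [[-0.0552 -0.0557  0.0287]]
131 [531. 529. 504. 445. 337. 214. 156. 251. 404. 508. 544. 548. 549.] 254.73 [[-0.0546 -0.0682  0.0015]]
```

Emit:
jog_arm:
  rows:
    - [0.4,-0.0026,-0.036,0,0,0,0]
    - [0.4,0,-0.036,0,0,0,0]
    - [0.4,0,-0.036,0,0,0,0]
    - [0.4,0,-0.036,0,0,0,0]
    - [0.4,0,-0.036,0,0,0,0]
    - [0.4,0,-0.0386,0.0137,0,0,0]
    - [0.4,0,0,0,0,0,5.2]
    - [0.4,0,0,0,0,0,5.2]
    - [0.4,0,0,0,0,0,0]
    - [0.4,0,0,0,0,0,0]

```text
time_s: 13.62
tool_pos: [0.3515, 0.2088, 0.3066]
tool_rot: [-176.2, -19.8, 52.5]
force: [0.1, 0.1, -0.2]
grip_width: 0.052
```

```bash
python3 g.py; python3 -c "
from plan import *
plan(dk(-.0552,.1,.051),RD@R.from_euler('z',.182).as_matrix()); print(tcp()[2]['qpos'])"
```

```text
g [0.3767 0.2592 0.1526] deck [-0.0549  0.0991  0.1207] 0.05195125487556452 [ 0.07152179  0.13453322 -0.24884099] [-176.24087243  -19.76985753   52.47592912] 13.6167
turn [-0.03 -0.05  0.15] shift after turn [-0.0003 -0.0009  0.0697] | shift before turn [-0.0003 -0.0009  0.0697] world [ 0.01   0.022 -0.066] rad 0.429
[-51.42669099 -15.09320327  19.51324001 129.56807735  -7.33171611
  47.69625955  25.47773347]
```

Emit:
jog_arm:
  grip_force: 30
  rows:
    - [0.4,0,-0.0009,0.02,0,0,0]
    - [0.4,0,0,0.02,0,0,0]
    - [0.4,0,0,0.015,0,0,0]
    - [0.4,0,0,0.0147,0,0,0]
    - [0.4,0,0,0,0,0,0]
    - [1,0,0,0,0,0,0]
    - [1,0,0,0,0,0,0]
    - [1,0,0,0,0,0,0]
    - [1,0,0,0,0,0,0]
    - [1,0,0,0,0,0,0]
    - [1,0,0,0,0,0,0]
    - [1,0,0,0,0,0,0]

```text
time_s: 14.62
tool_pos: [0.3624, 0.2308, 0.2417]
tool_rot: [-176.2, -19.8, 52.3]
force: [-0.6, -0.3, 4.0]
grip_width: 0.0249
```

Emit:
jog_arm:
  rows:
    - [1,0,0,0,0,0,0]
    - [1,0,0,0,0,0,0]
    - [1,0,0,0,0,0,0]
    - [1,0,0,0,0,0,6]
    - [1,0,0,0,0,0,6]
    - [1,0,0,0,0,0,6]
    - [1,0,0,0,0,0,6]

```text
time_s: 15.2
tool_pos: [0.3624, 0.2308, 0.2417]
tool_rot: [-168.2, -16.4, 26.9]
force: [-1.2, -2.5, 6.9]
grip_width: 0.0248
```

```bash
python3 g.py; python3 -c "
from plan import *
o=tcp()[2];print(o['wrist_torque'],o['qpos'],tcp()[1].T@np.array(o['wrist_torque']))"
```

```text
g [0.3877 0.2813 0.0877] deck [-0.0541  0.0992  0.0513] 0.024827856275730073 [-1.21995294 -2.47749744  6.86995264] [-168.20591363  -16.44106259   26.94935643] 15.2
[-0.37425065  0.194782    0.11989425] [-51.52527607  -6.31175289  19.32140523 131.38876502 -13.46206541
  38.00302608   6.08663147] [-0.20136917 -0.37369149 -0.11037815]
```

Opening stopped at 25 mm rather than 14, so the tips probably touched the stem's collar below the bar. I'll open, back off and look.

Emit:
jog_arm:
  rows:
    - [0.4,0,0,0,0,0,0]
    - [0.4,0,0,0,0,0,0]
    - [0.4,0,0,0,0,0,0]
    - [0.4,0,0,0,0,0,0]
    - [0.4,0,0,-0.03,0,0,0]
    - [0.4,0,0,-0.03,0,0,0]
    - [0.4,0,0,-0.02,0,0,0]
    - [0.4,0,0.03,0,0,0,0]
    - [0.4,0,0.03,0,0,0,0]
    - [0.4,0,0.03,0,0,0,0]
    - [0.4,0,0,0,0,0,0]
    - [0.4,0,0,0,0,0,0]

```text
time_s: 16.2
tool_pos: [0.3949, 0.1289, 0.2981]
tool_rot: [-168.3, -16.3, 27.1]
force: [-0.4, 0.4, -0.0]
grip_width: 0.0525
```

```bash
python3 look.py w5.png knob_grip rail_mid; python3 refit.py 2>/dev/null |tail -2; python3 g.py
```

```text
tcp [0.39444323 0.12999422 0.29819183] [-168.28465292  -16.35831789   27.19341081]
knob_grip 0.67 83 258 depth 0.199 [0.3851 0.2777 0.0991] deck [-0.0543  0.0999  0.0635]
rail_mid 0.84 186 323 depth 0.255 [0.4801 0.2432 0.0656] deck [-0.0547 -0.0005  0.0281]
rail y,xlo,xhi [[-0.015, -0.0619, -0.0487], [-0.005, -0.0618, -0.0488], [0.005, -0.0619, -0.0488], [0.015, -0.0621, -0.0486], [0.025, -0.0618, -0.0486], [0.035, -0.062, -0.0486], [0.045, -0.062, -0.0485], [0.055, -0.0614, -0.0486], [0.065, -0.0612, -0.0485], [0.075, -0.0615, -0.0485]] z 0.02840962535296665
knob centre [-0.06085261  0.09449066  0.06304134] 710 angle 0.5492882570995006
g [0.4191 0.1813 0.1443] deck [-0.1054  0.0264  0.1304] 0.052118521667886664 [ 0.2768792  -0.26676427  0.6220326 ] [-168.30720996  -16.38963283   27.34935847] 16.35
```

View pics/w5.png

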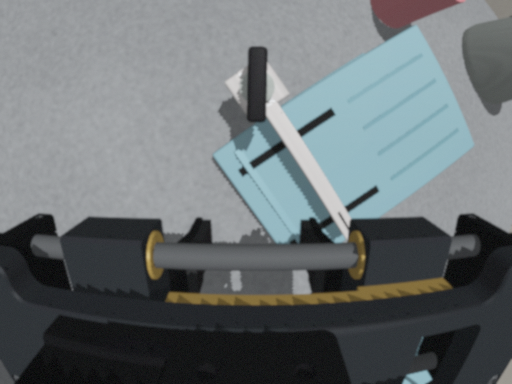

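The knob bar now stands vertical in the image (columns 248–267), aligned with the tool. It turned with the grip, to about 0.55 rad, and the rail has not moved. Regrip slightly higher.

```bash
python3 -c "
from plan import *
plan(dk(-.0548,.1,.057),RD@R.from_euler('z',.58).as_matrix())"
```

```text
turn [-0.05  0.05 -1.14] shift after turn [ 0.0018 -0.0895  0.0734] | shift before turn [ 0.0001 -0.0894  0.0735] world [-0.033  0.098 -0.052] rad 0.427
```

Emit:
jog_arm:
  rows:
    - [0.4,0,-0.03,0,0,0,0]
    - [0.4,0,-0.03,0,0,0,0]
    - [0.4,0,-0.0294,0,0,0,0]
    - [0.4,0,0,0.02,0,0,0]
    - [0.4,0,0,0.02,0,0,0]
    - [0.4,0,0,0.02,0,0,0]
    - [0.4,0,0,0.0134,0,0,0]
    - [0.4,0,0,0,0,0,0]
    - [1,0,0,0,0,0,0]
    - [1,0,0,0,0,0,0]
    - [1,0,0,0,0,0,0]
    - [1,0,0,0,0,0,0]

```text
time_s: 17.35
tool_pos: [0.3615, 0.2282, 0.2481]
tool_rot: [-168.3, -16.5, 27.2]
force: [0.6, 0.0, -0.2]
grip_width: 0.033
```

Emit:
jog_arm:
  rows:
    - [1,0,0,0,0,0,0]
    - [1,0,0,0,0,0,0]
    - [1,0,0,0,0,0,0]
    - [1,0,0,0,0,0,0]
    - [1,0,0,0,0,0,0]
    - [1,0,0,0,0,0,0]

```text
time_s: 17.85
tool_pos: [0.3616, 0.2281, 0.2474]
tool_rot: [-168.3, -16.5, 27.2]
force: [-0.0, -1.2, 2.5]
grip_width: 0.0138
```

Emit:
jog_arm:
  rows:
    - [1,0,0,0,0,0,5]
    - [1,0,0,0,0,0,5]
    - [1,0,0,0,0,0,5]
    - [1,0,0,0,0,0,5]
    - [1,0,0,0,0,0,5]
    - [1,0,0,0,0,0,5]
    - [1,0,0,0,0,0,5]
    - [1,0,0,0,0,0,5]
    - [1,0,0,0,0,0,5]
    - [1,0,0,0,0,0,3]
    - [1,0,0,0,0,0,0]
    - [1,0,0,0,0,0,0]

```text
time_s: 18.85
tool_pos: [0.361, 0.2282, 0.2473]
tool_rot: [-160.1, -2.6, -19.4]
force: [-2.5, -2.5, 5.4]
grip_width: 0.0135
```

```bash
cat >> g.py <<'E'
print('tq tool',(Rc.T@np.array(o['wrist_torque'])).round(3),'knob dir rad',-np.arctan2(*(DK[1].T@Rc[:,0])[[1,0]]).round(3))
E
python3 g.py
```

```text
g [0.3861 0.2784 0.0932] deck [-0.0552  0.0993  0.0577] 0.013507973324446152 [-2.5210878  -2.48316006  5.38009772] [-160.13577227   -2.59252237  -19.36087072] 18.85
tq tool [-0.696 -0.355 -0.545] knob dir rad 1.437
```

Emit:
jog_arm:
  rows:
    - [0.4,0,0,0,0,0,0]
    - [0.4,0,0,0,0,0,0]
    - [0.4,0,0,0,0,0,0]
    - [0.4,0,0,0,0,0,0]
    - [0.4,0,0,-0.03,0,0,0]
    - [0.4,0,0,-0.03,0,0,0]
    - [0.4,0,0,-0.02,0,0,0]
    - [0.4,0,0.03,0,0,0,0]
    - [0.4,0,0.03,0,0,0,0]
    - [0.4,0,0.03,0,0,0,0]
    - [0.4,0,0,0,0,0,0]
    - [0.4,0,0,0,0,0,0]

```text
time_s: 19.85
tool_pos: [0.3393, 0.1567, 0.304]
tool_rot: [-160.2, -2.4, -19.7]
force: [0.5, -0.3, -0.6]
grip_width: 0.0522
```

```bash
python3 look.py w6.png knob_grip rail_mid; sed -i 's/v\*=np.sign(v\[1\])/v*=np.sign(v[0])/' refit.py; python3 refit.py 2>/dev/null |tail -2
python3 - <<'E'
from meas import *
im,d,p=shot('top'); save(im,'top1.png')
for l in lids('top',im,d,p): print(*l)
for o in outline_of('top','plate')[:1]:
    P=atz(p,'top',np.argwhere(o['pixels']),.013); print('plate',P.mean(0),np.ptp(P,axis=0))
for o in outline_of('top','board')[:1]:
    P=atz(p,'top',np.argwhere(o['pixels']),.014)[:,:2]; print('board',cv2.minAreaRect((P*1000).astype(np.float32)))
print(tcp()[2]['qpos'])
E
```

```text
tcp [0.33917239 0.15807134 0.30439036] [-160.14806686   -2.45087408  -19.51970236]
knob_grip 0.83 136 249 depth 0.214 [0.3857 0.2781 0.0994] deck [-0.0535  0.0995  0.0636]
rail_mid 0.95 154 361 depth 0.253 [0.4791 0.2402 0.0641] deck [-0.0582 -0.001   0.0277]
rail y,xlo,xhi [[-0.015, -0.0619, -0.0487], [-0.005, -0.0623, -0.0489], [0.005, -0.0623, -0.0489], [0.015, -0.0617, -0.0485], [0.025, -0.0617, -0.0487], [0.035, -0.0618, -0.0488], [0.045, -0.0618, -0.0489], [0.055, -0.0619, -0.0483], [0.065, -0.0619, -0.0483], [0.075, -0.0619, -0.0486]] z 0.028359099526133927
knob centre [-0.05589267  0.10002879  0.06308891] 1087 angle 1.4184054528945358
large1 0.9 [ 0.4448 -0.402 ] [64. 68.]
small1 0.77 [ 0.571  -0.1935] [45. 48.]
small1 0.62 [ 0.4383 -0.1606] [54. 51.]
small1 0.56 [ 0.36   -0.2934] [50. 54.]
plate [0.4642042  0.00277455 0.013     ] [0.16650568 0.16929992 0.        ]
board ((675.2763061523438, -19.20646858215332), (159.58956909179688, 59.439300537109375), 0.5044441819190979)
[-17.22423244 -17.12496042  -4.87437139 132.10143366 -18.92338937
  51.3409402  -30.69881787]
```

Knob reads 1.42 rad with a firm end-stop torque, and the rail still sits at -0.055. Now the lids, viewed from above.

```bash
python3 -c "
from plan import *
plan([.46,0,.45-.164],down(-30)); plan([.41,-.37,.45-.164],down(-30))"
```

```text
turn [-20.03  -0.54  11.14] shift after turn [ 0.1852  0.0775 -0.1456] | shift before turn [ 0.1734  0.0574 -0.1678] world [ 0.122 -0.16   0.146] rad 0.46
turn [-20.03  -0.54  11.14] shift after turn [ 0.3269  0.423  -0.1456] | shift before turn [ 0.2477  0.4026 -0.2891] world [ 0.072 -0.53   0.146] rad 0.552
```

Emit:
jog_arm:
  rows:
    - [0,0,0,-0.03,0,0,0]
    - [0,0,0,-0.03,0,0,0]
    - [0,0.02,0.01,-0.02,-5,-0.13,2.8]
    - [0,0.02,0.01,-0.02,-5,-0.13,2.8]
    - [0,0.02,0.01,-0.02,-5,-0.13,2.8]
    - [0,0.02,0.01,-0.02,-5,-0.13,2.8]
    - [0,0.03,0.01,0,0,0,0]
    - [0,0.03,0.01,0,0,0,0]
    - [0,0.03,0.02,0,0,0,0]
    - [0,0,0.035,0,0,0,0]
    - [0,0,0.035,0,0,0,0]
    - [0,0,0.035,0,0,0,0]

```text
time_s: 21.25
tool_pos: [0.4151, -0.106, 0.4222]
tool_rot: [179.2, 1.0, -29.8]
force: [-0.0, 0.2, -0.2]
grip_width: 0.087
```

```bash
python3 -c "
from plan import *
plan([.41,-.37,.45-.164],down(-30))"; python3 g.py
```

```text
turn [0.77 0.97 0.2 ] shift after turn [ 0.1276  0.2312 -0.0278] | shift before turn [ 0.1263  0.232  -0.0269] world [-0.005 -0.264  0.028] rad 0.552
g [ 0.4116 -0.1065  0.2582] deck [-0.3113 -0.0958  0.3268] 0.087017254019415 [-0.02100157  0.18373754 -0.15899611] [179.23103495   0.96799127 -29.8048088 ] 21.25
tq tool [-0.205  0.071  0.005] knob dir rad 1.629
```

Emit:
jog_arm:
  rows:
    - [0,0.018,0.033,-0.004,0.77,0.97,0.2]
    - [0,0.018,0.033,-0.004,0,0,0]
    - [0,0.018,0.033,-0.004,0,0,0]
    - [0,0.018,0.033,-0.004,0,0,0]
    - [0,0.018,0.033,-0.004,0,0,0]
    - [0,0.018,0.033,-0.004,0,0,0]
    - [0,0.018,0.033,-0.004,0,0,0]
    - [0,0,0,0,0,0,0]
    - [0,0,0,0,0,0,0]

```text
time_s: 22.0
tool_pos: [0.4085, -0.3698, 0.4504]
tool_rot: [180.0, -0.0, -30.3]
force: [1.1, 1.1, -0.3]
grip_width: 0.0871
```

```bash
cat > wl.py <<'E'
from plan import *
import sys
def obj(n='wrist',names=('large1','small1','plate'),name='wl.png'):
    im,d,p=shot(n); save(im,name); H=dict(large1=.02,small1=.016,plate=.013)
    for nm in names:
        for o in outline_of(n,nm)[:5]:
            rc=np.argwhere(o['pixels'])
            if len(rc)<20: continue
            Z=deproj(p,n,rc,d[rc[:,0],rc[:,1]]); zt=np.percentile(Z[:,2],80)
            # only pixels on the top face
            t=abs(Z[:,2]-zt)<.005; P=Z[t][:,:2]
            c,r=cv2.minEnclosingCircle((P*1000).astype(np.float32))
            a,e,_=cv2.fitEllipse(cv2.convexHull((P*1000).astype(np.float32))) if len(P)>20 else (0,0,0)
            print(nm,round(o['conf'],2),'z',zt.round(4),'mean',P.mean(0).round(4),'ell',np.round(a,1),np.round(e,1),'px',rc.mean(0).round())
if __name__=='__main__': obj(name=sys.argv[1],names=sys.argv[2:] or ('large1','small1','plate'))
E
python3 wl.py w7.png; python3 g.py|head -1
```

```text
large1 0.96 z 0.0214 mean [ 0.4448 -0.3994] ell [ 444.8 -400. ] [64.9 65.9] px [167. 289.]
large1 0.91 z 0.0215 mean [ 0.5297 -0.3026] ell [ 530.3 -302.4] [67.  67.4] px [ 78. 307.]
small1 0.96 z 0.0175 mean [ 0.4365 -0.1609] ell [ 436.4 -160.2] [52.6 53.6] px [ 28. 198.]
small1 0.92 z 0.0174 mean [ 0.5643 -0.2015] ell [ 568.4 -194.3] [48.5 51.6] px [  8. 290.]
small1 0.62 z 0.0174 mean [ 0.3587 -0.292 ] ell [ 358.2 -292. ] [52.2 53.5] px [133. 198.]
plate 0.55 z 0.0758 mean [ 0.6639 -0.2774] ell [ 666.2 -274.7] [54.6 59.7] px [ 20. 381.]
g [ 0.4097 -0.3664  0.2866] deck [-0.5206 -0.2105  0.4334] 0.08696801857725361 [-0.01688561 -0.25687552 -0.45082735] [-1.79936681e+02 -3.39903456e-02 -2.99097824e+01] 22.2
```

View pics/w7.png

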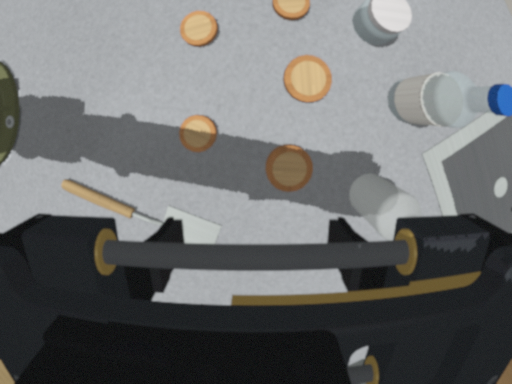

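The wrist view shows L1 at px (167,289), L2 at (78,307), and small lids at (28,198), (8,290) and (133,198). All match the top-camera positions. I'll pick with yaw 45, which keeps the wide body clear of the soap bottle.

Emit:
jog_arm:
  rows:
    - [0,0,0,0,0,0,-6.8]
    - [0,0,0,0,0,0,-6.8]
    - [0,0,0,0,0,0,-6.8]
    - [0,0,0,0,0,0,-6.8]
    - [0,0,0,0,0,0,-6.8]
    - [0,0,0,0,0,0,-6.8]
    - [0,0,0,0,0,0,-6.8]
    - [0,0,0,0,0,0,-6.8]
    - [0,0,0,0,0,0,-6.8]
    - [0,0,0,0,0,0,-6.8]
    - [0,0,0,0,0,0,-6.8]
    - [0,0,0,0,0,0,0]

```text
time_s: 23.2
tool_pos: [0.4091, -0.3669, 0.451]
tool_rot: [179.9, -0.1, 45.0]
force: [-1.0, -0.4, -0.1]
grip_width: 0.0869
```

```bash
python3 -c "
from plan import *
plan([.4447,-.3998,.022],down(45))"; python3 g.py|head -1
```

```text
turn [ 0.06 -0.06  0.02] shift after turn [0.0018 0.0484 0.265 ] | shift before turn [0.0015 0.0481 0.2651] world [ 0.036 -0.033 -0.265] rad 0.598
g [ 0.4094 -0.3669  0.287 ] deck [-0.521  -0.2104  0.434 ] 0.08690942904392315 [-0.96813179 -0.38816452 -0.10229944] [ 1.79935326e+02 -6.48724144e-02  4.50226649e+01] 23.2
```

Emit:
jog_arm:
  rows:
    - [0,0.001,0.024,0.02,0.06,-0.06,0]
    - [0,0.001,0.0244,0.03,0,0,0]
    - [0,0,0,0.035,0,0,0]
    - [0,0,0,0.035,0,0,0]
    - [0,0,0,0.035,0,0,0]
    - [0,0,0,0.03,0,0,0]
    - [0,0,0,0.03,0,0,0]
    - [0,0,0,0.02,0,0,0]
    - [0,0,0,0.015,0,0,0]
    - [0,0,0,0.01,0,0,0]
    - [0,0,0,0.005,0,0,0]
    - [0,0,0,0,0,0,0]

```text
time_s: 24.2
tool_pos: [0.4441, -0.4006, 0.1852]
tool_rot: [-179.9, 0.0, 44.7]
force: [-0.7, -0.2, 0.0]
grip_width: 0.0867
```

```bash
python3 -c "
from plan import *
plan([.4447,-.3998,.022],down(45))"
```

```text
turn [-0.09  0.03 -0.32] shift after turn [ 0.001  -0.0002 -0.0008] | shift before turn [ 0.001  -0.0002 -0.0008] world [0.001 0.001 0.001] rad 0.598
```

Emit:
jog_arm:
  grip_force: 25
  rows:
    - [1,0,0,0,0,0,0]
    - [1,0,0,0,0,0,0]
    - [1,0,0,0,0,0,0]
    - [1,0,0,0,0,0,0]
    - [1,0,0,0,0,0,0]
    - [1,0,0,-0.01,0,0,0]
    - [1,0,0,-0.03,0,0,0]
    - [1,0,0,-0.03,0,0,0]
    - [1,0,0,-0.03,0,0,0]

```text
time_s: 24.95
tool_pos: [0.4436, -0.4013, 0.2872]
tool_rot: [-179.9, 0.1, 44.7]
force: [-0.2, -1.3, -0.2]
grip_width: 0.0672
```

```bash
python3 -c "
from plan import *
plan([.464,.0025,.08],down(45))"; python3 g.py|head -1
```

```text
turn [-0.06  0.05 -0.32] shift after turn [ 0.3    -0.271   0.0432] | shift before turn [ 0.2985 -0.2726  0.0433] world [ 0.02   0.404 -0.043] rad 0.464
g [ 0.4433 -0.4012  0.1232] deck [-0.5917 -0.2561  0.2854] 0.06716309845706595 [-0.21964623 -1.25107943 -0.17921217] [-1.79936029e+02  5.12344407e-02  4.46827162e+01] 24.95
```

Emit:
jog_arm:
  rows:
    - [1,0.03,-0.0131,0,0,0,0]
    - [1,0.03,-0.0131,0,0,0,0]
    - [1,0.03,-0.0131,0,0,0,0]
    - [1,0.03,-0.0131,0,0,0,0]
    - [1,0.03,-0.0131,0,0,0,0]
    - [1,0.03,-0.0131,0,0,0,0]
    - [1,0.03,-0.0131,0,0,0,0]
    - [1,0.03,-0.0131,0,0,0,0]
    - [1,0.03,-0.0131,0,0,0,0]
    - [1,0.03,-0.0131,0,0,0,0]
    - [1,0,0,0,0,0,0]
    - [1,0,0,0,0,0,0]

```text
time_s: 25.95
tool_pos: [0.5657, -0.0946, 0.2862]
tool_rot: [-180.0, -0.0, 45.0]
force: [-0.7, -0.8, -0.9]
grip_width: 0.0671
```

```bash
python3 wl.py w8.png plate large1; python3 -c "
from plan import *
plan([.464,.0025,.035],down(45))"; python3 g.py|head -1
```

```text
plate 0.87 z 0.0143 mean [ 0.4779 -0.0101] ell [462.9   4.8] [168.6 169.4] px [ 56. 254.]
large1 0.71 z 0.1206 mean [ 0.5589 -0.0901] ell [563.8 -95. ] [67.1 67.6] px [229. 255.]
turn [ 0.02  0.07 -0.42] shift after turn [ 0.0005 -0.1428  0.087 ] | shift before turn [-0.0005 -0.1428  0.0869] world [-0.101  0.101 -0.087] rad 0.464
g [ 0.5645 -0.099   0.122 ] deck [-0.2873 -0.2292  0.173 ] 0.06745069977964914 [ 0.09203012 -0.16821335 -1.16941168] [1.79976506e+02 7.33828178e-02 4.45809849e+01] 26.1
```

```bash
python3 g.py|head -1; python3 wl.py w8.png plate large1;  python3 g.py|head -1
```

```text
g [ 0.5645 -0.099   0.122 ] deck [-0.2873 -0.2292  0.173 ] 0.06745069977964914 [ 0.09203012 -0.16821335 -1.16941168] [1.79976506e+02 7.33828178e-02 4.45809849e+01] 26.1
plate 0.88 z 0.0143 mean [ 0.4787 -0.0109] ell [463.    5.1] [168.4 168.8] px [ 55. 258.]
large1 0.7 z 0.1204 mean [ 0.5575 -0.0942] ell [562.4 -99.3] [66.4 67. ] px [229. 255.]
g [ 0.5646 -0.0989  0.1219] deck [-0.2872 -0.2292  0.1728] 0.067342625189155 [ 0.85234304  0.18518834 -0.06574673] [1.79991348e+02 4.76077774e-02 4.45540816e+01] 26.25
```

Emit:
jog_arm:
  rows:
    - [1,0.0014,-0.0248,0,0,0,-0.45]
    - [1,0,-0.03,0,0,0,0]
    - [1,0,-0.03,0,0,0,0]
    - [1,0,-0.03,0,0,0,0]
    - [1,0,-0.02,0.01,0,0,0]
    - [1,0,-0.01,0.02,0,0,0]
    - [1,0,0,0.02,0,0,0]
    - [1,0,0,0.015,0,0,0]
    - [1,0,0,0.01,0,0,0]
    - [1,0,0,0.006,0,0,0]
    - [1,0,0,0,0,0,0]
    - [1,0,0,0,0,0,0]

```text
time_s: 27.25
tool_pos: [0.4639, 0.0056, 0.205]
tool_rot: [180.0, 0.0, 45.1]
force: [0.3, 0.7, -0.9]
grip_width: 0.0679
```

```bash
python3 g.py|head -1; python3 -c "
from plan import *
plan([.4632,.0045,.0345],down(45))"
```

```text
g [0.4638 0.0056 0.041 ] deck [-0.2696 -0.0923  0.0803] 0.0679191994494596 [ 0.26967892  0.65669523 -0.8840161 ] [1.79996694e+02 1.98223380e-02 4.51001519e+01] 27.25
turn [0.   0.02 0.1 ] shift after turn [-0.0012  0.0003  0.0065] | shift before turn [-0.0012  0.0003  0.0065] world [-0.001 -0.001 -0.007] rad 0.463
```

Emit:
jog_arm:
  rows:
    - [1,-0.001,0,0.0035,0,0,0]
    - [1,0,0,0.003,0,0,0]
    - [1,0,0,0,0,0,0]
    - [1,0,0,0,0,0,0]
    - [0,0,0,0,0,0,0]
    - [0,0,0,0,0,0,0]
    - [0,0,0,0,0,0,0]
    - [0,0,0,0,0,0,0]
    - [0,0,0,-0.02,0,0,0]
    - [0,0,0,-0.03,0,0,0]
    - [0,0,0,-0.03,0,0,0]
    - [0,0,0,-0.03,0,0,0]

```text
time_s: 28.25
tool_pos: [0.4625, 0.0053, 0.3092]
tool_rot: [-180.0, 0.1, 45.2]
force: [0.7, 0.5, 0.3]
grip_width: 0.0868
```

```bash
python3 -c "
from plan import *
from wl import obj
obj('top',name='t2.png'); L=np.array([.5302,-.3024,.12])-.14*np.array([-.707,.707,0])*0
plan([.5302,-.3024,.12],down(45))"; python3 g.py|head -1
```

```text
small1 0.76 z 0.0191 mean [ 0.5701 -0.1914] ell [ 570.1 -192.5] [46.2 49.1] px [179. 319.]
small1 0.62 z 0.0192 mean [ 0.437  -0.1611] ell [ 437.7 -161.1] [50.4 52.6] px [218. 311.]
small1 0.56 z 0.0187 mean [ 0.3593 -0.2938] ell [ 359.4 -293.3] [50.9 52.3] px [241. 352.]
small1 0.42 z 0.0867 mean [0.5362 0.3625] ell [493.7 284.4] [202.4 300. ] px [201. 171.]
plate 0.45 z 0.0161 mean [0.461  0.0382] ell [468.6   4.1] [123.3 167.6] px [213. 253.]
turn [ 0.06 -0.05  0.15] shift after turn [-0.1701  0.2651  0.0248] | shift before turn [-0.1709  0.2646  0.0249] world [ 0.067 -0.308 -0.025] rad 0.61
g [0.4632 0.0054 0.1448] deck [-0.2344 -0.0919  0.178 ] 0.0871747910781044 [-0.09014232 -0.72768738 -0.7200858 ] [ 1.79944842e+02 -5.22848856e-02  4.51547239e+01] 28.45
```

```bash
cat > tl.py <<'E'
from plan import *
def wood(n='top'):
    im,d,p=shot(n); save(im,'tl.png'); hsv=cv2.cvtColor(im,cv2.COLOR_RGB2HSV)
    m=((hsv[...,0]<22)&(hsv[...,1]>90)&(hsv[...,2]>50)).astype(np.uint8); k,lab,st,ce=cv2.connectedComponentsWithStats(m)
    for i in range(1,k):
        if st[i,4]<60: continue
        rc=np.argwhere(lab==i); P=deproj(p,n,rc,d[rc[:,0],rc[:,1]])
        if abs(P[:,1].mean())<.6 and .25<P[:,0].mean()<.85 and P[:,2].mean()<.15:
            z=np.percentile(P[:,2],80); Q=atz(p,n,rc,min(z,.018)if z<.03 else z)[:,:2]; r=cv2.minAreaRect((Q*1000).astype(np.float32)); print('wood n',st[i,4],'z',z.round(3),'c',np.round(r[0],1),'wh',np.round(r[1],1),'ang',round(r[2],1))
if __name__=='__main__': wood()
E
python3 tl.py
```

```text
wood n 751 z 0.017 c [674.9 -19.7] wh [157.7  58.2] ang 2.6
wood n 189 z 0.019 c [ 570.4 -190.9] wh [47.7 48.5] ang 87.7
wood n 313 z 0.022 c [ 531.6 -303. ] wh [64.8 64.9] ang 88.6
wood n 199 z 0.018 c [ 436.8 -160. ] wh [50.6 50.4] ang 88.6
wood n 203 z 0.019 c [ 360.1 -290.7] wh [50.1 50. ] ang 87.2
```

Emit:
jog_arm:
  rows:
    - [0,-0.017,0.0265,0,0,0,0.15]
    - [0,-0.017,0.0265,0,0,0,0]
    - [0,-0.017,0.0265,0,0,0,0]
    - [0,-0.017,0.0265,0,0,0,0]
    - [0,-0.017,0.0265,0,0,0,0]
    - [0,-0.017,0.0265,0,0,0,0]
    - [0,-0.017,0.0265,0,0,0,0]
    - [0,-0.017,0.0265,0,0,0,0]
    - [0,-0.017,0.0265,0,0,0,0]
    - [0,-0.017,0.0265,0.02,0,0,0]
    - [0,0,0,0.03,0,0,0]
    - [0,0,0,0.02,0,0,0]

```text
time_s: 29.5
tool_pos: [0.5284, -0.3044, 0.2341]
tool_rot: [-179.8, 0.2, 44.8]
force: [-0.5, 0.5, -1.2]
grip_width: 0.0866
```

Emit:
jog_arm:
  rows:
    - [0,0,0,0.02,0,0,0]
    - [0,0,0,0.015,0,0,0]
    - [0,0,0,0.01,0,0,0]
    - [0,0,0,0,0,0,0]
    - [0,0,0,0,0,0,0]

```text
time_s: 29.92
tool_pos: [0.5297, -0.302, 0.1921]
tool_rot: [-179.9, 0.1, 45.0]
force: [-0.0, 0.3, 0.3]
grip_width: 0.0871
```

```bash
python3 -c "
from plan import *
plan([.5302,-.3024,.022],down(45))"
```

```text
turn [-0.14  0.09  0.  ] shift after turn [0.0001 0.0006 0.0061] | shift before turn [0.0001 0.0007 0.0061] world [ 0.001 -0.    -0.006] rad 0.61
```

Emit:
jog_arm:
  rows:
    - [0,0,0.0006,0.004,0,0,0]
    - [0,0,0,0.002,0,0,0]
    - [0,0,0,0,0,0,0]
    - [1,0,0,0,0,0,0]
    - [1,0,0,0,0,0,0]
    - [1,0,0,0,0,0,0]
    - [1,0,0,0,0,0,0]
    - [1,0,0,0,0,0,0]
    - [1,0,0,-0.01,0,0,0]
    - [1,0,0,-0.03,0,0,0]
    - [1,0,0,-0.03,0,0,0]
    - [1,0,0,-0.03,0,0,0]

```text
time_s: 30.92
tool_pos: [0.5302, -0.3027, 0.2886]
tool_rot: [-179.9, 0.1, 45.0]
force: [0.8, -0.9, -0.4]
grip_width: 0.0673
```

```bash
python3 -c "
from plan import *
plan([.4632+.1,.0045-.1,.122],down(45))"; python3 g.py|head -1
```

```text
turn [-0.06  0.06 -0.01] shift after turn [ 0.1698 -0.1231  0.0026] | shift before turn [ 0.1698 -0.1232  0.0026] world [ 0.033  0.207 -0.003] rad 0.571
g [ 0.5299 -0.3027  0.1246] deck [-0.472  -0.2895  0.2432] 0.06729419713205385 [ 0.76539255 -0.93825471 -0.44410065] [-1.79944285e+02  5.97620595e-02  4.49890766e+01] 30.9167
```

Emit:
jog_arm:
  rows:
    - [1,0.0243,-0.0176,0,0,0,0]
    - [1,0.0243,-0.0176,0,0,0,0]
    - [1,0.0243,-0.0176,0,0,0,0]
    - [1,0.0243,-0.0176,0,0,0,0]
    - [1,0.0243,-0.0176,0,0,0,0]
    - [1,0.0243,-0.0176,0,0,0,0]
    - [1,0.0243,-0.0176,0,0,0,0]
    - [1,0,0,0,0,0,0]
    - [1,0,0,0,0,0,0]
    - [1,0,0,0,0,0,0]
    - [1,0,0,0,0,0,0]

```text
time_s: 31.83
tool_pos: [0.5634, -0.097, 0.2875]
tool_rot: [180.0, 0.1, 44.9]
force: [0.3, 0.5, -0.6]
grip_width: 0.0675
```

```bash
python3 wl.py w9.png plate large1 small1;python3 g.py|head -1
```

```text
plate 0.92 z 0.0143 mean [ 0.4825 -0.0148] ell [463.    4.8] [168.  168.8] px [ 64. 258.]
large1 0.96 z 0.1212 mean [ 0.557  -0.0932] ell [561.7 -98.2] [67.2 67.8] px [230. 255.]
large1 0.69 z 0.0344 mean [0.4655 0.0011] ell [463.1   3.6] [65.8 66.6] px [ 31. 257.]
small1 0.74 z 0.0173 mean [ 0.4374 -0.1577] ell [ 436.5 -159.2] [53.4 53.5] px [146. 115.]
small1 0.67 z 0.0173 mean [ 0.5831 -0.1995] ell [ 583.  -200.3] [20.9 28.2] px [278. 199.]
small1 0.62 z 0.0172 mean [ 0.3605 -0.2873] ell [ 358.8 -290.1] [50.9 53.4] px [186.  15.]
g [ 0.5634 -0.0966  0.1232] deck [-0.2853 -0.2271  0.1736] 0.06705969401065834 [-1.40925382  0.77963852 -0.75840636] [-1.79997927e+02  4.23546363e-02  4.48835831e+01] 32.0333
```

View pics/w9.png

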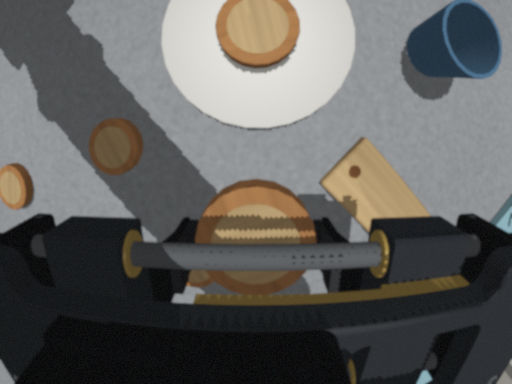

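Wrist view: L1 sits centred on the plate (px 31,257), and L2 is held at (230,255).

Emit:
jog_arm:
  rows:
    - [1,0.001,-0.0227,0,0,0,0]
    - [1,0,-0.03,0,0,0,0]
    - [1,0,-0.03,0,0,0,0]
    - [1,0,-0.03,0,0,0,0]
    - [1,0,-0.02,0,0,0,0]
    - [1,0,-0.01,0.01,0,0,0]
    - [1,0,0,0.02,0,0,0]
    - [1,0,0,0.015,0,0,0]
    - [1,0,0,0.01,0,0,0]
    - [1,0,0,0.006,0,0,0]
    - [1,0,0,0,0,0,0]
    - [1,0,0,0,0,0,0]

```text
time_s: 33.03
tool_pos: [0.4638, 0.006, 0.2264]
tool_rot: [-180.0, 0.0, 45.0]
force: [0.1, 0.1, -0.6]
grip_width: 0.0673
```

```bash
python3 g.py|head -1; python3 -c "
from plan import *
plan([.4632,.0050,.0555],down(45))"
```

```text
g [0.4637 0.006  0.0624] deck [-0.262  -0.0921  0.1003] 0.06731459978424971 [ 0.05479817  0.12744132 -0.6478235 ] [-1.79994560e+02  2.65046042e-02  4.49603247e+01] 33.0333
turn [-0.01  0.03 -0.04] shift after turn [-0.0011  0.0003  0.0069] | shift before turn [-0.0011  0.0003  0.0069] world [-0.001 -0.001 -0.007] rad 0.463
```

Emit:
jog_arm:
  rows:
    - [1,-0.001,0,0.0035,0,0,0]
    - [1,0,0,0.003,0,0,0]
    - [1,0,0,0,0,0,0]
    - [1,0,0,0,0,0,0]
    - [0,0,0,0,0,0,0]
    - [0,0,0,0,0,0,0]
    - [0,0,0,0,0,0,0]
    - [0,0,0,0,0,0,0]
    - [0,0,0,-0.02,0,0,0]
    - [0,0,0,-0.03,0,0,0]
    - [0,0,0,-0.03,0,0,0]
    - [0,0,0,0,0,0,0]

```text
time_s: 34.03
tool_pos: [0.4649, 0.0057, 0.3052]
tool_rot: [179.7, -0.4, 45.0]
force: [1.1, 0.1, -1.0]
grip_width: 0.0868
```

```bash
python3 tl.py; python3 -c "
from plan import *
plan([.4366,-.1598,.021],down(45))"; python3 g.py|head -1
```

```text
wood n 752 z 0.017 c [674.8 -19. ] wh [157.8  58.1] ang 2.0
wood n 189 z 0.019 c [ 570.4 -190.9] wh [47.7 48.5] ang 87.7
wood n 199 z 0.019 c [ 436.8 -160.1] wh [50.6 50.4] ang 88.6
wood n 204 z 0.019 c [ 360.1 -290.7] wh [50.1 50. ] ang 87.2
turn [ 0.23 -0.27  0.01] shift after turn [-0.1365  0.0976  0.1178] | shift before turn [-0.1371  0.0971  0.1176] world [-0.028 -0.166 -0.118] rad 0.465
g [0.4652 0.0058 0.1388] deck [-0.2353 -0.0934  0.172 ] 0.08688498917211948 [-0.1878066  -0.31702749 -1.4787366 ] [179.7653949   -0.27278801  45.00764119] 34.0833
```

Emit:
jog_arm:
  rows:
    - [0,-0.0228,0.0163,0,0.23,-0.27,0]
    - [0,-0.0228,0.0163,0,0,0,0]
    - [0,-0.0228,0.0163,0,0,0,0]
    - [0,-0.0228,0.0163,0,0,0,0]
    - [0,-0.0228,0.0163,0,0,0,0]
    - [0,-0.0225,0.0161,0.02,0,0,0]
    - [0,0,0,0.03,0,0,0]
    - [0,0,0,0.025,0,0,0]
    - [0,0,0,0.02,0,0,0]
    - [0,0,0,0.015,0,0,0]
    - [0,0,0,0,0,0,0]
    - [0,0,0,0,0,0,0]

```text
time_s: 35.08
tool_pos: [0.4337, -0.1598, 0.1887]
tool_rot: [-179.6, 0.4, 45.0]
force: [0.7, -1.0, 1.3]
grip_width: 0.0873
```

```bash
python3 -c "
from plan import *
plan([.4366,-.1598,.021],down(45))"
```

```text
turn [-0.4   0.42 -0.  ] shift after turn [0.002  0.0021 0.0037] | shift before turn [0.002  0.0021 0.0037] world [ 0.003 -0.    -0.004] rad 0.465
```

Emit:
jog_arm:
  rows:
    - [0,0,0,0,0,0,0]
    - [0,0,0,0,0,0,0]

```text
time_s: 35.25
tool_pos: [0.4351, -0.1601, 0.191]
tool_rot: [-179.9, 0.2, 45.0]
force: [0.3, 0.4, 0.2]
grip_width: 0.0866
```

```bash
python3 -c "
from plan import *
plan([.4366,-.1598,.021],down(45))"
```

```text
turn [-0.15  0.24  0.01] shift after turn [0.0013 0.0008 0.006 ] | shift before turn [0.0013 0.0008 0.006 ] world [ 0.001  0.    -0.006] rad 0.465
```

Emit:
jog_arm:
  rows:
    - [0,0.001,0.0008,0.003,-0.12,0.2,0]
    - [0,0,0,0.003,0,0,0]
    - [0,0,0,0,0,0,0]
    - [1,0,0,0,0,0,0]
    - [1,0,0,0,0,0,0]
    - [1,0,0,0,0,0,0]
    - [1,0,0,0,0,0,0]
    - [1,0,0,0,0,0,0]
    - [1,0,0,0,0,0,0]
    - [1,0,0,0,0,0,0]
    - [1,0,0,0,0,0,0]

```text
time_s: 36.17
tool_pos: [0.4359, -0.1598, 0.184]
tool_rot: [-179.9, 0.1, 45.0]
force: [0.4, 0.4, 0.4]
grip_width: 0.0533
```

Emit:
jog_arm:
  rows:
    - [1,0,0,-0.01,0,0,0]
    - [1,0,0,-0.03,0,0,0]
    - [1,0,0,-0.03,0,0,0]
    - [1,0,0,-0.03,0,0,0]
    - [1,0,0,0,0,0,0]

```text
time_s: 36.58
tool_pos: [0.4382, -0.1608, 0.2904]
tool_rot: [179.6, -0.2, 45.0]
force: [2.6, -0.9, 0.7]
grip_width: 0.0534
```

```bash
python3 g.py|head -1; python3 -c "
from plan import *
plan([.5632,-.095,.122],down(45))"
```

```text
g [ 0.4395 -0.1611  0.1264] deck [-0.3906 -0.1452  0.2154] 0.053364042399677014 [ 2.55371141 -0.91534281  0.70620043] [179.60079283  -0.24015913  44.98252271] 36.5833
turn [ 0.4  -0.24 -0.02] shift after turn [0.1349 0.0418 0.0044] | shift before turn [0.1349 0.0418 0.0053] world [ 0.125  0.066 -0.004] rad 0.571
```

Emit:
jog_arm:
  rows:
    - [1,0.027,0.0084,0,0.1,0,0]
    - [1,0.027,0.0084,0,0.1,0,0]
    - [1,0.027,0.0084,0,0,0,0]
    - [1,0.027,0.0084,0,0,0,0]
    - [1,0.027,0.0084,0,0,0,0]
    - [1,0,0,0,0,0,0]
    - [1,0,0,0,0,0,0]
    - [1,0,0,0,0,0,0]

```text
time_s: 37.25
tool_pos: [0.5607, -0.0946, 0.2833]
tool_rot: [-179.6, 0.2, 45.0]
force: [-0.0, -0.4, -0.5]
grip_width: 0.0533
```

```bash
python3 wl.py w10.png plate large1 small1;python3 g.py|head -1;  python3 -c "
from plan import *
plan([.4632,.0050,.0755],down(45))"
```

```text
plate 0.71 z 0.0143 mean [ 0.4822 -0.0144] ell [462.7   5.2] [169.5 170. ] px [ 69. 259.]
large1 0.89 z 0.0544 mean [ 4.669e-01 -1.000e-04] ell [463.1   4. ] [66.3 67.1] px [ 31. 259.]
large1 0.5 z 0.0319 mean [ 0.4824 -0.0194] ell [469.6  -2.3] [48.5 58.3] px [ 68. 255.]
small1 0.93 z 0.0173 mean [ 0.5871 -0.1879] ell [ 587.3 -188.6] [19.3 33.1] px [281. 210.]
small1 0.6 z 0.0171 mean [ 0.3608 -0.287 ] ell [ 358.8 -289.8] [50.8 53.9] px [190.  15.]
small1 0.59 z 0.1165 mean [ 0.5533 -0.0906] ell [558.1 -95.6] [52.2 53.7] px [231. 255.]
g [ 0.5596 -0.0946  0.1198] deck [-0.2865 -0.2228  0.1703] 0.05316414683497642 [ 0.62629393  0.59621921 -0.35731859] [-1.79679939e+02  1.07080834e-01  4.49107416e+01] 37.45
turn [-0.32  0.11 -0.09] shift after turn [ 0.002  -0.1395  0.0443] | shift before turn [ 0.0018 -0.1393  0.045 ] world [-0.097  0.1   -0.044] rad 0.463
```

Emit:
jog_arm:
  rows:
    - [1,0.001,-0.0245,0,-0.25,0.1,-0.09]
    - [1,0,-0.03,0,0,0,0]
    - [1,0,-0.03,0,0,0,0]
    - [1,0,-0.025,0,0,0,0]
    - [1,0,-0.02,0,0,0,0]
    - [1,0,-0.01,0,0,0,0]
    - [1,0,0,0.01,0,0,0]
    - [1,0,0,0.015,0,0,0]
    - [1,0,0,0.01,0,0,0]
    - [1,0,0,0,0,0,0]
    - [1,0,0,0,0,0,0]
    - [1,0,0,0,0,0,0]

```text
time_s: 38.45
tool_pos: [0.4637, 0.0045, 0.2489]
tool_rot: [-179.9, -0.0, 45.0]
force: [-0.1, 0.1, 0.6]
grip_width: 0.0533
```

```bash
python3 g.py|head -1; python3 -c "
from plan import *
plan([.4632,.0050,.0735],down(45))"
```

```text
g [0.4636 0.0046 0.0849] deck [-0.2554 -0.0925  0.1219] 0.05332790780316188 [-0.10448084  0.11791575  0.57754826] [-1.79946878e+02 -2.62258275e-03  4.50286496e+01] 38.45
turn [-0.05 -0.    0.03] shift after turn [-0.     -0.0007  0.0114] | shift before turn [-0.     -0.0007  0.0114] world [-0.     0.    -0.011] rad 0.463
```

Emit:
jog_arm:
  rows:
    - [1,0,-0.0005,0.0055,0,0,0]
    - [1,0,0,0.0055,0,0,0]
    - [1,0,0,0,0,0,0]
    - [1,0,0,0,0,0,0]
    - [0,0,0,0,0,0,0]
    - [0,0,0,0,0,0,0]
    - [0,0,0,0,0,0,0]
    - [0,0,0,0,0,0,0]
    - [0,0,0,-0.02,0,0,0]
    - [0,0,0,-0.03,0,0,0]
    - [0,0,0,-0.04,0,0,0]
    - [0,0,0,-0.04,0,0,0]

```text
time_s: 39.45
tool_pos: [0.4622, 0.0053, 0.3688]
tool_rot: [-179.9, 0.1, 45.1]
force: [1.0, 0.6, -0.3]
grip_width: 0.0863
```

Emit:
jog_arm:
  rows:
    - [0,-0.0107,0.036,-0.03,0,0,0]
    - [0,-0.0107,0.036,0,0,0,0]
    - [0,-0.0107,0.036,0,0,0,0]
    - [0,-0.0107,0.036,0,0,0,0]
    - [0,-0.0107,0.036,0,0,0,0]
    - [0,-0.0107,0.035,0,0,0,0]
    - [0,0,0,0,0,0,0]
    - [0,0,0,0,0,0,0]
    - [0,0,0,0,0,0,0]

```text
time_s: 40.2
tool_pos: [0.5674, -0.1869, 0.3931]
tool_rot: [-179.9, -0.0, 45.1]
force: [-0.2, 0.2, -0.9]
grip_width: 0.0872
```

```bash
python3 wl.py w11.png small1 large1;python3 g.py|head -1; python3 tl.py;  python3 -c "
from plan import *
plan([.570,-.192,.021],down(45))"
```

```text
small1 0.71 z 0.0174 mean [ 0.5694 -0.1904] ell [ 570.  -190.7] [52.2 53.6] px [175. 256.]
small1 0.68 z 0.0174 mean [ 0.3597 -0.2892] ell [ 358.9 -290.1] [51.3 52.1] px [119.  93.]
small1 0.65 z 0.0703 mean [ 0.4795 -0.0089] ell [467.2   1.8] [53.9 57.1] px [  8. 317.]
large1 0.86 z 0.054 mean [ 0.482  -0.0143] ell [469.8   1.1] [66. 67.] px [ 18. 311.]
large1 0.5 z 0.0301 mean [ 0.4506 -0.0267] ell 0 0 px [ 12. 283.]
g [ 0.5673 -0.1856  0.2298] deck [-0.3219 -0.2704  0.3004] 0.08676376143322814 [ 0.38872923  0.00273872 -0.4623182 ] [-1.79909721e+02 -5.15054241e-02  4.52283250e+01] 40.35
wood n 750 z 0.017 c [674.8 -19.5] wh [157.8  57.1] ang 2.0
wood n 155 z 0.019 c [ 570.5 -187.5] wh [40.9 48.4] ang 87.7
wood n 360 z 0.071 c [464.9   2. ] wh [62.4 71.1] ang 61.9
turn [-0.08 -0.05  0.22] shift after turn [-0.0024  0.0061  0.2089] | shift before turn [-0.0026  0.0064  0.2089] world [ 0.003 -0.006 -0.209] rad 0.601
```

Emit:
jog_arm:
  rows:
    - [0,-0.0017,0.0055,0.03,0,0,0.2]
    - [0,0,0,0.035,0,0,0]
    - [0,0,0,0.035,0,0,0]
    - [0,0,0,0.03,0,0,0]
    - [0,0,0,0.03,0,0,0]
    - [0,0,0,0.02,0,0,0]
    - [0,0,0,0.015,0,0,0]
    - [0,0,0,0.008,0,0,0]
    - [0,0,0,0,0,0,0]
    - [0,0,0,0,0,0,0]
    - [0,0,0,0,0,0,0]

```text
time_s: 41.32
tool_pos: [0.5707, -0.1924, 0.1921]
tool_rot: [179.9, -0.1, 44.9]
force: [0.1, 0.1, -0.2]
grip_width: 0.087
```

```bash
python3 -c "
from plan import *
plan([.570,-.1907,.020],down(45))"
```

```text
turn [ 0.05 -0.08 -0.08] shift after turn [ 0.0007 -0.0017  0.0081] | shift before turn [ 0.0007 -0.0017  0.0081] world [-0.001  0.002 -0.008] rad 0.601
```

Emit:
jog_arm:
  rows:
    - [0,0.0007,-0.0015,0.004,0,0,0]
    - [0,0,0,0.004,0,0,0]
    - [0,0,0,0,0,0,0]
    - [1,0,0,0,0,0,0]
    - [1,0,0,0,0,0,0]
    - [1,0,0,0,0,0,0]
    - [1,0,0,0,0,0,0]
    - [1,0,0,0,0,0,0]
    - [1,0,0,0,0,0,0]
    - [1,0,0,0,0,0,0]
    - [1,0,0,0,0,0,0]

```text
time_s: 42.23
tool_pos: [0.5695, -0.1909, 0.1827]
tool_rot: [-179.9, -0.0, 44.9]
force: [-0.1, 0.0, 2.2]
grip_width: 0.0533
```

Emit:
jog_arm:
  rows:
    - [1,0,0,-0.01,0,0,0]
    - [1,0,0,-0.03,0,0,0]
    - [1,0,0,-0.03,0,0,0]
    - [1,0,0,-0.04,0,0,0]
    - [1,0,0,0,0,0,0]

```text
time_s: 42.65
tool_pos: [0.5719, -0.1922, 0.3012]
tool_rot: [179.4, -0.4, 44.9]
force: [1.5, -1.7, 1.5]
grip_width: 0.0531
```

```bash
python3 g.py|head -1; python3 -c "
from plan import *
plan([.5632,-.095,.132],down(45))"
```

```text
g [ 0.5738 -0.1925  0.1373] deck [-0.3567 -0.2794  0.2146] 0.05313591018440491 [ 1.49286326 -1.653195    1.53897008] [179.4313715   -0.39971204  44.87262421] 42.65
turn [ 0.57 -0.4  -0.13] shift after turn [ 0.0626 -0.0748  0.0052] | shift before turn [ 0.0624 -0.075   0.0049] world [-0.009  0.097 -0.005] rad 0.571
```

Emit:
jog_arm:
  rows:
    - [1,0.0208,-0.025,0,0.1,0,0]
    - [1,0.0208,-0.025,0,0,0,0]
    - [1,0.0208,-0.025,0,0,0,0]
    - [1,0,0,0,0,0,0]
    - [1,0,0,0,0,0,0]
    - [1,0,0,0,0,0,0]
    - [1,0,0,0,0,0,0]

```text
time_s: 43.23
tool_pos: [0.5607, -0.0952, 0.293]
tool_rot: [-179.9, 0.0, 44.8]
force: [1.0, -0.3, -0.0]
grip_width: 0.0535
```

```bash
python3 wl.py w12.png plate large1 small1;python3 g.py|head -1;  python3 -c "
from plan import *
plan([.4632,.0050,.0950],down(45))"
```

```text
plate 0.65 z 0.0143 mean [ 0.4801 -0.0142] ell [462.9   4.7] [168.3 169.7] px [ 67. 257.]
small1 0.82 z 0.1275 mean [ 0.5548 -0.0917] ell [559.5 -96.6] [53.  53.7] px [233. 255.]
small1 0.78 z 0.0704 mean [ 4.704e-01 -3.000e-04] ell [469.1   1.1] [52.  53.5] px [ 30. 262.]
small1 0.63 z 0.0172 mean [ 0.3594 -0.288 ] ell [ 358.  -290.2] [52.8 53. ] px [188.  19.]
g [ 0.5604 -0.0946  0.1287] deck [-0.2831 -0.2235  0.1786] 0.05320974828801992 [ 0.10794887 -0.11094198 -0.26068993] [-1.79838963e+02  1.50526600e-02  4.47828570e+01] 43.4333
turn [-0.16  0.01 -0.22] shift after turn [ 0.0017 -0.1396  0.0337] | shift before turn [ 0.0012 -0.1395  0.0341] world [-0.098  0.1   -0.034] rad 0.463
```

```bash
python3 -c "
import cv2;i=cv2.imread('pics/w12.png');cv2.imwrite('pics/w12c.png',cv2.resize(i[0:150,150:370],None,fx=3,fy=3,interpolation=2))"
```

```text
(no output)
```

View pics/w12c.png

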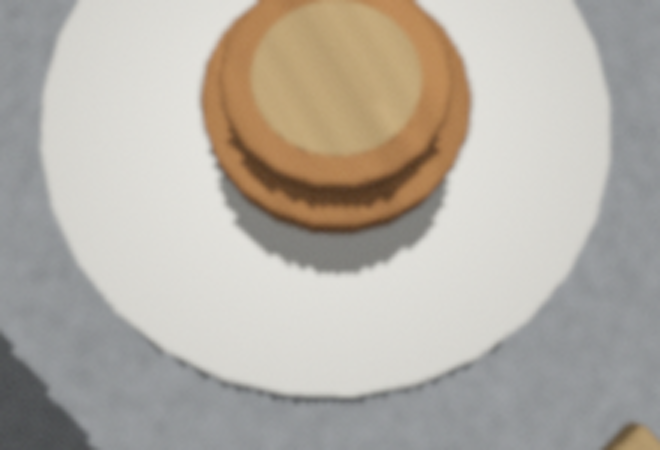

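The crop suggests the small lid S1 sits slightly off-centre on L2, but it is clipped at the image top. I'll back off to measure it properly.

Emit:
jog_arm:
  rows:
    - [1,0,0.02,-0.03,0,0,0]
    - [1,0,0.02,-0.03,0,0,0]
    - [1,0,0.01,-0.03,0,0,0]
    - [1,0,0,0,0,0,0]
    - [1,0,0,0,0,0,0]
    - [1,0,0,0,0,0,0]

```text
time_s: 43.93
tool_pos: [0.5959, -0.1296, 0.3819]
tool_rot: [-179.8, 0.0, 44.9]
force: [0.4, 0.4, -0.7]
grip_width: 0.0531
```

```bash
cat > stack.py <<'E'
from plan import *
from scipy.optimize import least_squares
import sys
n=sys.argv[2] if len(sys.argv)>2 else 'wrist'
im,d,p=shot(n); save(im,sys.argv[1]); rc=np.argwhere(d>0); P=deproj(p,n,rc,d[rc[:,0],rc[:,1]])
near=np.hypot(P[:,0]-.463,P[:,1]-.0045)<.1
for zt,rad,nm in((.013,85,'plate'),(.033,34,'L1'),(.053,34,'L2'),(.069,27,'S1'),(.085,27,'S2'),(.101,27,'S3')):
    k=near&(abs(P[:,2]-zt-.0012)<.004)
    if k.sum()<60: continue
    h=cv2.convexHull((P[k,:2]*1000).astype(np.float32))[:,0]
    img=rc[k]; edge=(img[:,0].min()<2)
    f=least_squares(lambda a:np.hypot(h[:,0]-a[0],h[:,1]-a[1])-rad+.5,[463,4.5],loss='soft_l1'); print(nm,k.sum(),f.x.round(1),'resid',np.abs(f.fun).mean().round(2),'clipped' if edge else '','z',np.median(P[k,2]).round(4))
E
python3 stack.py w13.png; python3 g.py|head -1
```

```text
plate 7783 [463.2   4.7] resid 0.33 clipped z 0.0136
L2 754 [469.2   1.6] resid 0.15 clipped z 0.0535
S1 1418 [469.   1.] resid 0.56 clipped z 0.0697
g [ 0.595  -0.1287  0.2172] deck [-0.2668 -0.2698  0.2669] 0.053144643856832145 [-0.75121599 -0.36802046 -1.59279936] [-1.79707381e+02  7.03647491e-02  4.48913632e+01] 43.9833
```

```bash
python3 stack.py t3.png top;python3 tl.py; python3 - <<'E'
import cv2,numpy as np
i=cv2.imread('pics/t3.png');a=cv2.resize(i[180:245,225:305],None,fx=8,fy=8,interpolation=2)
j=cv2.imread('pics/w13.png');b=cv2.resize(j[0:130,180:340],None,fx=4,fy=4,interpolation=2)
c=np.zeros((max(a.shape[0],b.shape[0]),1300,3),np.uint8);c[:a.shape[0],:a.shape[1]]=a;c[:b.shape[0],650:650+b.shape[1]]=b
cv2.imwrite('pics/t3c.png',cv2.resize(c,(800,int(c.shape[0]*800/1300))))
E
```

```text
plate 1312 [464.4   2.5] resid 0.47  z 0.0139
L2 90 [470.2  -0.9] resid 0.63  z 0.0537
S1 192 [469.8  -0.9] resid 0.32  z 0.0699
wood n 750 z 0.017 c [674.7 -20.1] wh [157.6  58.3] ang 1.9
wood n 359 z 0.07 c [465.9   0.6] wh [61.7 71.4] ang 88.6
wood n 203 z 0.019 c [ 360.1 -290.7] wh [50.1 50. ] ang 87.2
```

View pics/t3c.png

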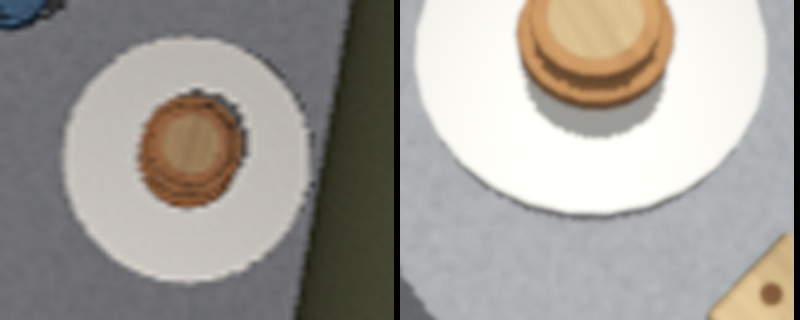

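The top view confirms L2+S1 moved together by ~(6,-3) mm relative to L1. I'll place S2 in line with S1, then re-centre L2 with the small lids riding on it, moving more gently.

Emit:
jog_arm:
  rows:
    - [1,0.0035,-0.02,0,-0.25,0,-0.1]
    - [1,0,-0.03,0,0,0,0]
    - [1,0,-0.03,0,0,0,0]
    - [1,0,-0.03,0.01,0,0,0]
    - [1,0,-0.03,0.02,0,0,0]
    - [1,0,-0.02,0.02,0,0,0]
    - [1,0,-0.015,0.02,0,0,0]
    - [1,0,-0.0067,0.02,0,0,0]
    - [1,0,0,0.015,0,0,0]
    - [1,0,0,0.01,0,0,0]
    - [1,0,0,0,0,0,0]
    - [1,0,0,0,0,0,0]

```text
time_s: 45.08
tool_pos: [0.4703, 0.0013, 0.2671]
tool_rot: [180.0, 0.1, 45.0]
force: [0.4, 0.4, -0.1]
grip_width: 0.0535
```

Emit:
jog_arm:
  rows:
    - [1,0,0,0,0,0,0]
    - [1,0,0,0,0,0,0]
    - [1,0,0,0,0,0,0]

```text
time_s: 45.33
tool_pos: [0.471, 0.0013, 0.2683]
tool_rot: [179.9, -0.1, 45.0]
force: [-0.4, 0.4, -0.0]
grip_width: 0.0536
```

```bash
python3 g.py|head -1; python3 -c "
from plan import *
plan([.469,.0022,.0885],down(45))"
```

```text
g [0.4714 0.0012 0.1043] deck [-0.2484 -0.1011  0.14  ] 0.053622978815244665 [-0.42850842  0.37999402 -0.00550971] [ 1.79856410e+02 -7.67923690e-02  4.49704358e+01] 45.3333
turn [ 0.14 -0.08 -0.03] shift after turn [-0.0008 -0.002   0.0158] | shift before turn [-0.0008 -0.002   0.0158] world [-0.002  0.001 -0.016] rad 0.469
```

Emit:
jog_arm:
  rows:
    - [1,-0.0008,-0.002,0.005,0.1,0,0]
    - [1,0,0,0.005,0,0,0]
    - [1,0,0,0.003,0,0,0]
    - [1,0,0,0,0,0,0]
    - [1,0,0,0,0,0,0]
    - [1,0,0,0,0,0,0]

```text
time_s: 45.83
tool_pos: [0.4685, 0.0024, 0.2544]
tool_rot: [-180.0, 0.0, 45.0]
force: [-0.5, 0.1, -0.6]
grip_width: 0.0534
```

```bash
python3 g.py|head -1; python3 -c "
from plan import *
plan([.469,.0022,.0885],down(45))"
```

```text
g [0.4685 0.0024 0.0904] deck [-0.2534 -0.0979  0.127 ] 0.05343774739637247 [-0.51369444  0.0709869  -0.58519464] [-1.79979277e+02  8.54060697e-04  4.49933579e+01] 45.8333
turn [-0.02  0.   -0.01] shift after turn [0.0002 0.0005 0.0019] | shift before turn [0.0002 0.0005 0.0019] world [ 0.    -0.    -0.002] rad 0.469
```

Emit:
jog_arm:
  rows:
    - [1,0,0,0.002,0,0,0]
    - [1,0,0,0,0,0,0]
    - [1,0,0,0,0,0,0]
    - [0.2,0,0,0,0,0,0]
    - [0.2,0,0,0,0,0,0]
    - [0.2,0,0,0,0,0,0]
    - [0.2,0,0,0,0,0,0]
    - [0.2,0,0,0,0,0,0]
    - [0,0,0,-0.01,0,0,0]
    - [0,0,0,-0.02,0,0,0]
    - [0,0,0,-0.03,0,0,0]
    - [0,0,0,-0.03,0,0,0]

```text
time_s: 46.83
tool_pos: [0.468, 0.0022, 0.3436]
tool_rot: [-179.9, 0.1, 45.0]
force: [-0.1, -0.3, 0.6]
grip_width: 0.085
```

Emit:
jog_arm:
  rows:
    - [0,0,0.03,-0.04,0,0,0]
    - [0,0,0.03,-0.04,0,0,0]
    - [0,0,0.02,-0.04,0,0,0]
    - [0,0,0.02,0,0,0,0]
    - [0,0,0,0,0,0,0]
    - [0,0,0,0,0,0,0]
    - [0,0,0,0,0,0,0]

```text
time_s: 47.42
tool_pos: [0.5307, -0.0599, 0.4463]
tool_rot: [-179.9, 0.0, 45.0]
force: [-0.4, -0.1, 0.8]
grip_width: 0.087
```

```bash
python3 stack.py w14.png;python3 g.py|head -1; python3 tl.py
```

```text
plate 9029 [462.8   5.1] resid 0.37  z 0.0136
L1 143 [462.3   4.3] resid 0.27  z 0.0334
L2 562 [469.   2.] resid 0.27  z 0.0535
S2 1675 [468.1   0.5] resid 0.28  z 0.0857
g [ 0.5304 -0.0595  0.282 ] deck [-0.2137 -0.181   0.3164] 0.08699444735156184 [ 0.41433765 -0.22765317  0.61319481] [-1.79901978e+02  3.11571633e-02  4.50482412e+01] 47.4667
wood n 221 z 0.017 c [717.6 -17.1] wh [72.  55.8] ang 3.7
wood n 330 z 0.086 c [464.9   4.8] wh [53.9 71.3] ang 84.4
wood n 204 z 0.019 c [ 360.1 -290.7] wh [50.1 50. ] ang 87.2
```

Emit:
jog_arm:
  rows:
    - [0,0.0013,-0.0225,0,0,0,0]
    - [0,0,-0.025,0,0,0,0]
    - [0,0,-0.025,0,0,0,0]
    - [0,0,-0.015,0.02,0,0,0]
    - [0,0,0,0.03,0,0,0]
    - [0,0,0,0.03,0,0,0]
    - [0,0,0,0.03,0,0,0]
    - [0,0,0,0.02,0,0,0]
    - [0,0,0,0,0,0,0]
    - [0,0,0,0,0,0,0]
    - [0,0,0,0,0,0,0]

```text
time_s: 48.43
tool_pos: [0.4706, 0.0027, 0.3177]
tool_rot: [180.0, -0.1, 45.0]
force: [-0.7, -1.1, 0.6]
grip_width: 0.0865
```

```bash
python3 g.py|head -1; python3 -c "
from plan import *
plan([.4695,.0033,.055],down(45))"
```

```text
g [0.4708 0.0028 0.1537] deck [-0.2303 -0.0998  0.186 ] 0.08645009428640088 [-0.67549904 -1.05315555  0.63010941] [ 1.79956747e+02 -8.52115823e-02  4.50237569e+01] 48.4333
turn [ 0.04 -0.09  0.02] shift after turn [-0.0004 -0.0011  0.0987] | shift before turn [-0.0005 -0.0012  0.0987] world [-0.001  0.001 -0.099] rad 0.47
```

Emit:
jog_arm:
  rows:
    - [0,-0.0004,-0.0008,0.02,0,0,0]
    - [0,0,0,0.02,0,0,0]
    - [0,0,0,0.02,0,0,0]
    - [0,0,0,0.015,0,0,0]
    - [0,0,0,0.01,0,0,0]
    - [0,0,0,0.01,0,0,0]
    - [0,0,0,0.003,0,0,0]
    - [0,0,0,0,0,0,0]
    - [0,0,0,0,0,0,0]
    - [0,0,0,0,0,0,0]

```text
time_s: 49.27
tool_pos: [0.4699, 0.0028, 0.2193]
tool_rot: [180.0, -0.1, 45.0]
force: [-0.6, 0.1, -0.0]
grip_width: 0.0866
```

```bash
python3 g.py|head -1; python3 -c "
from plan import *
plan([.4695,.0033,.055],down(45))"
```

```text
g [0.4702 0.0029 0.0553] deck [-0.2643 -0.0992  0.0936] 0.08661614062992859 [-0.61841111  0.0602169  -0.00074048] [ 1.79954412e+02 -8.35035292e-02  4.49938786e+01] 49.2667
turn [ 0.05 -0.08 -0.01] shift after turn [ 0.0001 -0.0006  0.0003] | shift before turn [ 0.0001 -0.0006  0.0003] world [-0.     0.001 -0.   ] rad 0.47
```

Emit:
jog_arm:
  rows:
    - [1,0,0,0,0,0,0]
    - [1,0,0,0,0,0,0]
    - [1,0,0,0,0,0,0]
    - [1,0,0,0,0,0,0]
    - [1,0,0,0,0,0,0]
    - [1,0,0,-0.002,0,0,0]
    - [1,0,0,-0.002,0,0,0]
    - [1,-0.0013,-0.003,0,0,0,0]
    - [1,-0.0013,-0.003,0,0,0,0]
    - [1,0,0,0,0,0,0]
    - [1,0,0,0,0,0,0]
    - [1,0,0,0,0,0,0]

```text
time_s: 50.27
tool_pos: [0.4631, 0.0052, 0.2223]
tool_rot: [-180.0, -0.0, 45.0]
force: [-0.1, 0.5, -1.6]
grip_width: 0.0671
```

```bash
python3 g.py|head -1; python3 -c "
from plan import *
plan([.4633,.0058,.0555],down(45))"
```

```text
g [0.4631 0.0053 0.0583] deck [-0.2642 -0.0918  0.0968] 0.06712148653671023 [-0.05770908  0.52921413 -1.63666821] [-1.79977971e+02 -2.10790640e-03  4.49970005e+01] 50.2667
turn [-0.02 -0.   -0.  ] shift after turn [ 0.0005 -0.0003  0.0028] | shift before turn [ 0.0005 -0.0003  0.0028] world [ 0.     0.001 -0.003] rad 0.463
```

Emit:
jog_arm:
  rows:
    - [1,0,0,0.0014,0,0,0]
    - [1,0,0,0.0014,0,0,0]
    - [1,0,0,0,0,0,0]
    - [1,0,0,0,0,0,0]
    - [0,0,0,0,0,0,0]
    - [0,0,0,0,0,0,0]
    - [0,0,0,0,0,0,0]
    - [0,0,0,0,0,0,0]
    - [0,0,0,0,0,0,0]
    - [0,0,0,-0.01,0,0,0]
    - [0,0,0,-0.02,0,0,0]
    - [0,0,0,-0.03,0,0,0]

```text
time_s: 51.27
tool_pos: [0.4621, 0.0051, 0.2788]
tool_rot: [-179.8, 0.2, 45.0]
force: [0.4, 0.1, -0.1]
grip_width: 0.0873
```

Emit:
jog_arm:
  rows:
    - [0,0,0,-0.03,0,0,0]
    - [0,0,0,-0.03,0,0,0]
    - [0,0,0.03,-0.04,0,0,0]
    - [0,0,0.03,-0.04,0,0,0]
    - [0,0,0.03,-0.02,0,0,0]
    - [0,0,0.02,0,0,0,0]
    - [0,0,0,0,0,0,0]
    - [0,0,0,0,0,0,0]
    - [0,0,0,0,0,0,0]

```text
time_s: 52.02
tool_pos: [0.5334, -0.065, 0.4259]
tool_rot: [-179.9, 0.0, 45.0]
force: [0.9, 0.9, 0.5]
grip_width: 0.0869
```

```bash
python3 stack.py w15.png;python3 g.py|head -1; python3 tl.py;python3 -c "
from plan import *
plan([.359,-.290,.12],down(45))"
```

```text
plate 10057 [462.6   4.9] resid 0.34  z 0.0137
L2 605 [462.4   3.8] resid 0.21  z 0.0536
S2 1906 [461.1   2.8] resid 0.2  z 0.0858
g [ 0.5331 -0.0645  0.2618] deck [-0.2236 -0.1856  0.2986] 0.08702917068314212 [-0.48830608 -0.24826046  0.26631898] [-1.79896948e+02  2.45824763e-02  4.50643112e+01] 52.0667
wood n 271 z 0.017 c [711.  -17.5] wh [55.3 84.7] ang 88.6
wood n 314 z 0.087 c [460.    3.9] wh [60.8 60.8] ang 88.6
wood n 203 z 0.02 c [ 360.1 -290.7] wh [50.1 50. ] ang 87.2
turn [-0.1   0.03  0.08] shift after turn [-0.2827  0.0361  0.1418] | shift before turn [-0.2827  0.036   0.1418] world [-0.174 -0.225 -0.142] rad 0.461
```

Emit:
jog_arm:
  rows:
    - [0,-0.0314,0.004,0,0,0,0]
    - [0,-0.0314,0.004,0,0,0,0]
    - [0,-0.0314,0.004,0,0,0,0]
    - [0,-0.0314,0.004,0,0,0,0]
    - [0,-0.0314,0.004,0,0,0,0]
    - [0,-0.0314,0.004,0,0,0,0]
    - [0,-0.0314,0.004,0.02,0,0,0]
    - [0,-0.0314,0.004,0.03,0,0,0]
    - [0,-0.0314,0.004,0.03,0,0,0]
    - [0,0,0,0.03,0,0,0]
    - [0,0,0,0.03,0,0,0]
    - [0,0,0,0.03,0,0,0]

```text
time_s: 53.12
tool_pos: [0.3605, -0.2881, 0.2577]
tool_rot: [-180.0, -0.1, 45.0]
force: [1.0, -0.8, -0.4]
grip_width: 0.0868
```

Emit:
jog_arm:
  rows:
    - [0,0,0,0.02,0,0,0]
    - [0,0,0,0,0,0,0]
    - [0,0,0,0,0,0,0]

```text
time_s: 53.37
tool_pos: [0.3609, -0.2877, 0.2383]
tool_rot: [-179.8, 0.0, 45.0]
force: [0.7, 0.4, 0.5]
grip_width: 0.0871
```

```bash
python3 g.py|head -1; python3 -c "
from plan import *
plan([.359,-.290,.0205],down(45))"
```

```text
g [ 0.3605 -0.2874  0.0743] deck [-0.5478 -0.1311  0.2173] 0.08706387699736493 [0.73672121 0.40901751 0.51504737] [-1.79832838e+02  3.84472606e-02  4.50428915e+01] 53.3667
turn [-0.17  0.04  0.04] shift after turn [-0.003   0.0003  0.0538] | shift before turn [-0.0029  0.0004  0.0538] world [-0.002 -0.002 -0.054] rad 0.461
```

Emit:
jog_arm:
  rows:
    - [0,-0.0025,0,0.015,-0.1,0,0]
    - [0,0,0,0.015,0,0,0]
    - [0,0,0,0.012,0,0,0]
    - [0,0,0,0.009,0,0,0]
    - [0,0,0,0.002,0,0,0]
    - [0,0,0,0,0,0,0]
    - [0,0,0,0,0,0,0]

```text
time_s: 53.95
tool_pos: [0.3601, -0.2906, 0.1869]
tool_rot: [179.8, -0.0, 45.0]
force: [0.6, 0.5, 0.2]
grip_width: 0.0869
```

```bash
python3 g.py|head -1; python3 -c "
from plan import *
plan([.359,-.290,.0205],down(45))"
```

```text
g [ 0.3605 -0.2909  0.0229] deck [-0.5683 -0.1327  0.1701] 0.08691083197398913 [0.63253382 0.49470084 0.23525732] [ 1.79830366e+02 -3.96730135e-02  4.50063420e+01] 53.95
turn [ 0.17 -0.04  0.01] shift after turn [-0.0003 -0.0012  0.0024] | shift before turn [-0.0003 -0.0012  0.0024] world [-0.001  0.001 -0.002] rad 0.461
```

Emit:
jog_arm:
  rows:
    - [1,0,0,0,0,0,0]
    - [1,0,0,0,0,0,0]
    - [1,0,0,0,0,0,0]
    - [1,0,0,0,0,0,0]
    - [1,0,0,0,0,0,0]
    - [1,0,0,0,0,0,0]
    - [1,0,0,0,0,0,0]
    - [1,0,0,0,0,0,0]

```text
time_s: 54.62
tool_pos: [0.3595, -0.2904, 0.1859]
tool_rot: [179.9, -0.0, 45.0]
force: [0.1, 0.8, 1.2]
grip_width: 0.0532
```

Emit:
jog_arm:
  rows:
    - [1,0,0,-0.01,0,0,0]
    - [1,0,0,-0.03,0,0,0]
    - [1,0,0,-0.03,0,0,0]
    - [1,0,0,-0.03,0,0,0]
    - [1,0,0,-0.03,0,0,0]
    - [1,0,0,0,0,0,0]
    - [1,0,0,0,0,0,0]
    - [1,0,0,0,0,0,0]

```text
time_s: 55.28
tool_pos: [0.3591, -0.2901, 0.3158]
tool_rot: [179.9, -0.0, 45.0]
force: [-0.4, -1.1, -0.9]
grip_width: 0.0536
```

```bash
python3 g.py|head -1; python3 -c "
from plan import *
plan([.463,.0050,.1500],down(45))"; python3 stack.py t4.png top
```

```text
g [ 0.3592 -0.2902  0.1518] deck [-0.5241 -0.1312  0.2911] 0.053594615858582315 [-0.41560458 -1.07155772 -0.92539714] [ 1.79936779e+02 -1.56843830e-02  4.49855276e+01] 55.2833
turn [ 0.06 -0.02 -0.01] shift after turn [ 0.2822 -0.1352  0.0018] | shift before turn [ 0.2821 -0.1353  0.0017] world [ 0.104  0.295 -0.002] rad 0.463
plate 1346 [464.4   2.5] resid 0.53  z 0.0137
L2 93 [463.8   1.8] resid 0.49  z 0.0537
S2 190 [4.623e+02 3.000e-01] resid 0.82  z 0.0856
```

Emit:
jog_arm:
  rows:
    - [1,0.0282,-0.0135,0,0,0,0]
    - [1,0.0282,-0.0135,0,0,0,0]
    - [1,0.0282,-0.0135,0,0,0,0]
    - [1,0.0282,-0.0135,0,0,0,0]
    - [1,0.0282,-0.0135,0,0,0,0]
    - [1,0.0282,-0.0135,0,0,0,0]
    - [1,0.0282,-0.0135,0,0,0,0]
    - [1,0.0282,-0.0135,0,0,0,0]
    - [1,0.0282,-0.0135,0,0,0,0]
    - [1,0.0282,-0.0135,0,0,0,0]
    - [1,0,0,0,0,0,0]
    - [1,0,0,0,0,0,0]

```text
time_s: 56.33
tool_pos: [0.4631, 0.0062, 0.314]
tool_rot: [-180.0, 0.2, 45.2]
force: [-0.5, -0.7, -0.6]
grip_width: 0.0532
```

Emit:
jog_arm:
  rows:
    - [1,0,0,0.01,0,0,0]
    - [1,0,0,0.01,0,0,0]
    - [1,0,0,0.01,0,0,0]
    - [1,0,0,0,0,0,0]
    - [1,0,0,0,0,0,0]
    - [1,0,0,0,0,0,0]

```text
time_s: 56.83
tool_pos: [0.4634, 0.0041, 0.2855]
tool_rot: [179.9, 0.0, 44.9]
force: [-0.0, 0.5, -0.9]
grip_width: 0.0533
```

```bash
python3 g.py|head -1; python3 -c "
from plan import *
plan([.4625,.0048,.1073],down(45))"
```

```text
g [0.4635 0.0039 0.1215] deck [-0.2435 -0.0928  0.1565] 0.053305720493859524 [-0.02486017  0.47162893 -0.85949636] [1.79927947e+02 9.69485390e-03 4.49399061e+01] 56.8333
turn [ 0.07  0.01 -0.06] shift after turn [-0.0001 -0.0011  0.0142] | shift before turn [-0.0001 -0.0011  0.0142] world [-0.001  0.001 -0.014] rad 0.463
```

Emit:
jog_arm:
  rows:
    - [1,0,-0.001,0.005,0,0,0]
    - [1,0,0,0.005,0,0,0]
    - [1,0,0,0.002,0,0,0]
    - [1,0,0,0.0015,0,0,0]
    - [1,0,0,0,0,0,0]
    - [1,0,0,0,0,0,0]
    - [1,0,0,0,0,0,0]

```text
time_s: 57.42
tool_pos: [0.4628, 0.0053, 0.2723]
tool_rot: [179.9, -0.0, 45.0]
force: [-0.2, -1.0, -1.2]
grip_width: 0.0533
```

```bash
python3 g.py|head -1
```

```text
g [0.463  0.0051 0.1083] deck [-0.2472 -0.0918  0.1438] 0.05328387295892989 [-0.22128801 -0.97729279 -1.24883755] [ 1.79908295e+02 -1.54924642e-02  4.49936774e+01] 57.4167
```

Emit:
jog_arm:
  rows:
    - [1,0,0,0.0008,0,0,0]
    - [1,0,0,0,0,0,0]
    - [1,0,0,0,0,0,0]
    - [0.2,0,0,0,0,0,0]
    - [0.2,0,0,0,0,0,0]
    - [0.2,0,0,0,0,0,0]
    - [0.2,0,0,0,0,0,0]
    - [0.1,0,0,0,0,0,0]
    - [0,0,0,-0.01,0,0,0]
    - [0,0,0,-0.02,0,0,0]
    - [0,0,0,-0.03,0,0,0]
    - [0,0,0,-0.03,0,0,0]

```text
time_s: 58.42
tool_pos: [0.4622, 0.0053, 0.3626]
tool_rot: [180.0, 0.1, 45.0]
force: [1.5, 0.3, 0.4]
grip_width: 0.0859
```

Emit:
jog_arm:
  rows:
    - [0,0,0.03,-0.03,0,0,0]
    - [0,0,0.03,-0.03,0,0,0]
    - [0,0,0.03,0,0,0,0]
    - [0,0,0.02,0,0,0,0]
    - [0,0,0,0,0,0,0]
    - [0,0,0,0,0,0,0]
    - [0,0,0,0,0,0,0]

```text
time_s: 59.0
tool_pos: [0.5392, -0.071, 0.4205]
tool_rot: [180.0, 0.0, 45.0]
force: [-0.6, 0.6, -0.7]
grip_width: 0.0868
```

```bash
python3 stack.py w16.png;python3 g.py|head -1; python3 tl.py;python3 -c "
from plan import *
plan([.675,-.0195,.25],down(90))"
```

```text
plate 10164 [462.7   5. ] resid 0.35  z 0.0137
L2 466 [462.1   3.8] resid 0.31  z 0.0534
S2 72 [461.5   2.6] resid 0.19  z 0.085
S3 2181 [461.3   4.5] resid 0.21  z 0.1018
g [ 0.5392 -0.0707  0.2565] deck [-0.2281 -0.1939  0.2946] 0.0866113486540282 [0.09085292 0.30617561 0.11974109] [ 1.79972858e+02 -4.79876673e-03  4.50682774e+01] 59.05
wood n 288 z 0.017 c [710.7 -18.5] wh [86.1 58. ] ang 3.5
wood n 312 z 0.103 c [459.2   3.2] wh [60.8 59.4] ang 25.2
turn [ 4.000e-02  1.000e-02 -4.492e+01] shift after turn [0.0511 0.1359 0.0065] | shift before turn [0.1321 0.0602 0.0065] world [ 0.136  0.051 -0.006] rad 0.675
```

Stack checks: plate (462.7,5.0), L2 (462.1,3.8), S2 (461.5,2.6), S3 (461.3,4.5) mm, all within ~2.5 mm. Now the board.

Emit:
jog_arm:
  rows:
    - [0,0,0,0,0,0,-6.4]
    - [0,0,0,0,0,0,-6.4]
    - [0,0,0,0,0,0,-6.4]
    - [0,0,0,0,0,0,-6.4]
    - [0,0,0,0,0,0,-6.4]
    - [0,0,0,0,0,0,-6.5]
    - [0,0,0,0,0,0,-6.5]
    - [0,0.0128,0.034,0,0,0,0]
    - [0,0.0128,0.034,0,0,0,0]
    - [0,0.0128,0.034,0,0,0,0]
    - [0,0.0128,0.034,0,0,0,0]
    - [0,0,0,0,0,0,0]

```text
time_s: 60.1
tool_pos: [0.6795, -0.0146, 0.417]
tool_rot: [-180.0, -0.1, 90.4]
force: [-2.0, 0.8, -1.4]
grip_width: 0.0872
```

Emit:
jog_arm:
  rows:
    - [0,0,0,0,0,0,0]
    - [0,0,0,0,0,0,0]
    - [0,0,0,0,0,0,0]

```text
time_s: 60.35
tool_pos: [0.6746, -0.0211, 0.4213]
tool_rot: [179.9, 0.1, 90.0]
force: [-0.2, -0.4, 0.3]
grip_width: 0.0873
```

```bash
cat > bd.py <<'E'
from plan import *
import sys
im,d,p=shot('wrist'); save(im,sys.argv[1]); rc=np.argwhere(d>0); rc=rc[rc[:,0]<212]; P=deproj(p,'wrist',rc,d[rc[:,0],rc[:,1]]); col=im[rc[:,0],rc[:,1]].astype(int)
k=(abs(P[:,2]-.0148)<.004)&(abs(P[:,0]-.675)<.12)&(abs(P[:,1]+.02)<.08)&(col[:,0]-col[:,2]>30)
r=cv2.minAreaRect((P[k,:2]*1000).astype(np.float32)); print('board',k.sum(),r,'rows',rc[k,0].min(),rc[k,0].max()); 
Q=P[k]
E=[(x+.005,)+tuple(np.percentile(Q[(Q[:,0]>x)&(Q[:,0]<x+.01),1],[1,99])) for x in np.arange(.6,.75,.01) if ((Q[:,0]>x)&(Q[:,0]<x+.01)).sum()>20]
E=np.array(E); 
for j in(1,2): f=np.polyfit(E[:,0],E[:,j],1); print('edge slope deg',np.degrees(np.arctan(f[0])).round(2),'y at .675',np.polyval(f,.675).round(4))
print('x range',np.percentile(Q[:,0],[.5,99.5]).round(4))
E
python3 bd.py w17.png; python3 g.py|head -1
```

```text
board 4611 ((666.1807861328125, -18.711536407470703), (141.2062530517578, 59.72282028198242), 1.9644227027893066) rows 107 211
edge slope deg 2.26 y at .675 -0.047
edge slope deg 1.33 y at .675 0.0104
x range [0.5965 0.7355]
g [ 0.6748 -0.0214  0.2576] deck [-0.1292 -0.2931  0.2596] 0.08687004347245698 [0.17159809 0.34440565 1.04376966] [1.79894152e+02 5.69594480e-02 8.99351721e+01] 60.4
```

View pics/w17.png

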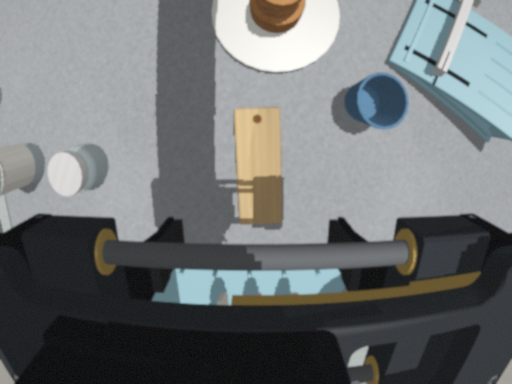

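The wrist view shows the board at columns 235–282, with the dish rack just beyond it and the cup clear at (380,100). Descending with yaw 91.9.

```bash
python3 -c "
from plan import *
plan([.6755,-.0185,.021],down(91.9))"
```

```text
turn [ 0.1   0.06 -1.96] shift after turn [0.0027 0.001  0.2366] | shift before turn [0.0029 0.0005 0.2366] world [ 0.001  0.003 -0.237] rad 0.676
```

Emit:
jog_arm:
  rows:
    - [0,0.0027,0.001,0.02,0.1,0,-1.96]
    - [0,0,0,0.03,0,0,0]
    - [0,0,0,0.035,0,0,0]
    - [0,0,0,0.035,0,0,0]
    - [0,0,0,0.03,0,0,0]
    - [0,0,0,0.03,0,0,0]
    - [0,0,0,0.02,0,0,0]
    - [0,0,0,0.015,0,0,0]
    - [0,0,0,0.01,0,0,0]
    - [0,0,0,0.005,0,0,0]
    - [0,0,0,0,0,0,0]
    - [0,0,0,0,0,0,0]

```text
time_s: 61.4
tool_pos: [0.6768, -0.0182, 0.1919]
tool_rot: [179.9, 0.1, 91.9]
force: [0.1, -0.1, -0.0]
grip_width: 0.0872
```

```bash
python3 -c "
from plan import *
plan([.6755,-.0185,.021],down(91.9))"
```

```text
turn [0.06 0.06 0.03] shift after turn [-0.0002 -0.0013  0.0069] | shift before turn [-0.0002 -0.0013  0.0069] world [-0.001 -0.    -0.007] rad 0.676
```

Emit:
jog_arm:
  grip_force: 40
  rows:
    - [0,0,-0.001,0.0035,0,0,0]
    - [0,0,0,0.0035,0,0,0]
    - [0,0,0,0,0,0,0]
    - [0,0,0,0,0,0,0]
    - [1,0,0,0,0,0,0]
    - [1,0,0,0,0,0,0]
    - [1,0,0,0,0,0,0]
    - [1,0,0,0,0,0,0]
    - [1,0,0,0,0,0,0]
    - [1,0,0,0,0,0,0]
    - [1,0,0,0,0,0,0]

```text
time_s: 62.32
tool_pos: [0.6755, -0.018, 0.1836]
tool_rot: [-180.0, 0.1, 92.0]
force: [-0.1, 0.2, 0.5]
grip_width: 0.0599
```

Emit:
jog_arm:
  rows:
    - [1,0,0,-0.01,0,0,0]
    - [1,0,0,-0.02,0,0,0]
    - [1,0,0,-0.03,0,0,0]
    - [1,0,0,-0.03,0,0,0]
    - [1,0,0,-0.03,0,0,0]
    - [1,0,0,-0.03,0,0,0]
    - [1,0,0,-0.03,0,0,0]
    - [1,0,0,-0.03,0,0,0]
    - [1,0,0,-0.02,0,0,0]
    - [1,0,0,0,0,0,0]
    - [1,0,0,0,0,0,0]

```text
time_s: 63.23
tool_pos: [0.6756, -0.018, 0.4153]
tool_rot: [179.9, 0.1, 91.9]
force: [0.6, 0.1, -2.4]
grip_width: 0.0596
```

```bash
python3 g.py; python3 -c "
from plan import *
RB=DK[1]@np.diag([1,-1,-1.])@R.from_euler('z',90,degrees=True).as_matrix(); print(RB.T@DK[1])
plan(dk(.04,0,.12),RB)
plan(dk(.04,0,.12)-RB[:,2]*.164+np.array([0,0,.164]),down(-26.6))"
```

```text
g [ 0.676  -0.0181  0.2513] deck [-0.1282 -0.2927  0.2526] 0.05960464075578889 [ 0.64346094  0.11465517 -2.35479714] [1.79873472e+02 5.74185295e-02 9.19415978e+01] 63.2333
tq tool [ 0.056  0.014 -0.024] knob dir rad -0.525
[[ 1.85995495e-16 -1.00000000e+00  5.51429281e-18]
 [-1.00000000e+00 -2.51746907e-16  3.72245961e-17]
 [ 3.72245961e-17 -1.49484938e-17 -1.00000000e+00]]
turn [ 12.45  20.62 117.15] shift after turn [-0.2923 -0.112   0.1227] | shift before turn [ 0.2691 -0.1866  0.0761] world [-0.195  0.263 -0.077] rad 0.539
turn [ 1.4000e-01 -1.0000e-01  1.1854e+02] shift after turn [-0.2923 -0.1472 -0.2512] | shift before turn [ 0.2687 -0.1859 -0.2519] world [-0.195  0.263  0.251] rad 0.539
```

Emit:
jog_arm:
  rows:
    - [1,0.02,-0.033,0,0,0,0]
    - [1,0.02,-0.033,0,0,0,0]
    - [1,0.02,-0.033,0,0,0,0]
    - [1,0,0,0,0,0,6.5]
    - [1,0,0,0,0,0,6.5]
    - [1,0,0,0,0,0,6.5]
    - [1,0,0,0,0,0,6.5]
    - [1,0,0,0,0,0,6.5]
    - [1,0,0,0,0,0,6.5]
    - [1,0,0,0,0,0,6.5]
    - [1,0,0,0,0,0,6.5]
    - [1,0,0,0,0,0,6.5]

```text
time_s: 64.23
tool_pos: [0.574, 0.0388, 0.4112]
tool_rot: [-179.9, 0.3, 33.1]
force: [0.1, -0.3, -1.8]
grip_width: 0.0594
```

Emit:
jog_arm:
  rows:
    - [1,0,0,0,0,0,6.5]
    - [1,0,0,0,0,0,6.5]
    - [1,0,0,0,0,0,6.5]
    - [1,0,0,0,0,0,6.5]
    - [1,0,0,0,0,0,6.5]
    - [1,0,0,0,0,0,6.5]
    - [1,0,0,0,0,0,6.5]
    - [1,0,0,0,0,0,6.5]
    - [1,0,0,0,0,0,6.5]
    - [1,0,0,0,0,0,0]
    - [1,0,0,0,0,0,0]

```text
time_s: 65.15
tool_pos: [0.5742, 0.0389, 0.4119]
tool_rot: [179.8, 0.2, -24.9]
force: [0.3, -0.5, -0.3]
grip_width: 0.0596
```

```bash
cat >> plan.py <<'E'
RB=DK[1]@np.diag([1,-1,-1.])@R.from_euler('z',90,degrees=True).as_matrix()
E
python3 g.py; python3 -c "
from plan import *
plan(dk(.05,0,.12),RB)"
```

```text
g [0.5736 0.0386 0.2479] deck [-0.1248 -0.1757  0.2477] 0.05958492105085672 [ 0.31649833 -0.5388058  -0.30879067] [ 1.79831654e+02  1.50419511e-01 -2.48630931e+01] 65.15
tq tool [-0.096  0.016 -0.03 ] knob dir rad 1.543
turn [20.22  0.45  1.69] shift after turn [-0.1761 -0.1181  0.1176] | shift before turn [-0.1712 -0.1567  0.07  ] world [-0.09   0.214 -0.07 ] rad 0.546
```

Emit:
jog_arm:
  rows:
    - [1,0,0,0,5.05,0.11,0.42]
    - [1,0,0,0,5.05,0.11,0.42]
    - [1,0,0,0,5.05,0.11,0.42]
    - [1,0,0,0,5.05,0.11,0.42]
    - [1,-0.0293,-0.0197,0,0,0,0]
    - [1,-0.0293,-0.0197,0,0,0,0]
    - [1,-0.0293,-0.0197,0,0,0,0]
    - [1,-0.0293,-0.0197,0,0,0,0]
    - [1,-0.0293,-0.0197,0,0,0,0]
    - [1,-0.0293,-0.0197,0,0,0,0]
    - [1,0,0,0.02,0,0,0]
    - [1,0,0,0.02,0,0,0]

```text
time_s: 66.15
tool_pos: [0.4724, 0.232, 0.4173]
tool_rot: [-159.7, -0.3, -26.3]
force: [0.7, -0.8, -1.8]
grip_width: 0.0593
```

Emit:
jog_arm:
  rows:
    - [1,0,0,0.02,0,0,0]
    - [1,0,0,0.02,0,0,0]
    - [1,0,0,0.02,0,0,0]
    - [1,0,0,0,0,0,0]
    - [1,0,0,0,0,0,0]
    - [1,0,0,0,0,0,0]

```text
time_s: 66.65
tool_pos: [0.4835, 0.2475, 0.3607]
tool_rot: [-159.8, -0.2, -26.7]
force: [-0.4, -0.6, -0.2]
grip_width: 0.0593
```

```bash
python3 g.py;  python3 -c "
from plan import *
plan(dk(.04,0,.03),RB)"; python3 look.py w18.png deck rail_mid
```

```text
g [0.5093 0.2977 0.2067] deck [ 0.0517 -0.0022  0.1395] 0.05930225217992021 [-0.37123497 -0.59385069 -0.24230978] [-159.84388444   -0.17405334  -26.72587476] 66.65
tq tool [-0.6    0.027  0.029] knob dir rad 1.572
turn [-0.1  -0.21 -0.06] shift after turn [-0.0016  0.0114  0.1095] | shift before turn [-0.002   0.0116  0.1094] world [ 0.011  0.025 -0.107] rad 0.564
tcp [0.48365168 0.24743488 0.36130396] [-159.78220563   -0.21104115  -26.75496041]
```

View pics/w18.png

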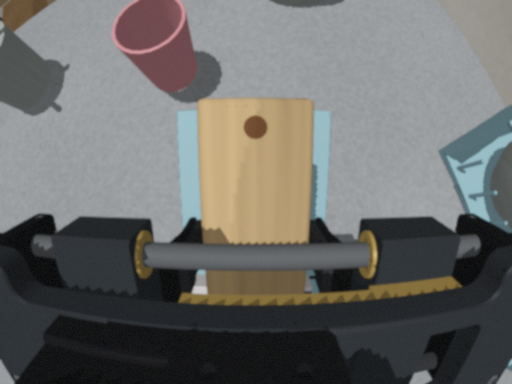

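```bash
cat > bk.py <<'E'
from plan import *
z=np.load('last.npz'); im,d=z['im'],z['d']; p=cams.camera_params('wrist'); p['eye'],p['attitude']=z['eye'],z['att']
rc=np.argwhere(d>0); rc=rc[rc[:,0]<208]; C=deproj(p,'wrist',rc,d[rc[:,0],rc[:,1]]); col=im[rc[:,0],rc[:,1]].astype(int); q=(C-DK[0])@DK[1]
k=(col[:,0]-col[:,2]>30)&(abs(q[:,1])<.06)&(abs(q[:,0])<.2); Q=q[k]; zt=np.median(Q[:,2]); Q=Q[abs(Q[:,2]-zt)<.004]
print('top h',zt.round(4),'end x',np.percentile(Q[:,0],99.7).round(4))
E=np.array([(x,)+tuple(np.percentile(Q[(Q[:,0]>x)&(Q[:,0]<x+.008),1],[1,99])) for x in np.arange(Q[:,0].min(),Q[:,0].max()-.012,.008)])
for j in(1,2): f=np.polyfit(E[:,0],E[:,j],1); print('slope deg',np.degrees(np.arctan(f[0])).round(2),'y mean',E[:,j].mean().round(4))
f=np.polyfit(Q[:,0],Q[:,2],1); print('pitch deg vs deck',np.degrees(f[0]).round(2))
E
python3 bk.py
```

```text
top h 0.1349 end x 0.1288
slope deg 0.73 y mean -0.0297
slope deg 0.05 y mean 0.0274
pitch deg vs deck -0.05
```

Emit:
jog_arm:
  rows:
    - [1,-0.001,0.01,0.02,0,-0.2,0]
    - [1,0,0,0.025,0,0,0]
    - [1,0,0,0.02,0,0,0]
    - [1,0,0,0.015,0,0,0]
    - [1,0,0,0.01,0,0,0]
    - [1,0,0,0.005,0,0,0]
    - [1,0,0,0,0,0,0]
    - [1,0,0,0,0,0,0]
    - [1,0,0,0,0,0,0]

```text
time_s: 67.55
tool_pos: [0.4934, 0.2689, 0.2687]
tool_rot: [-159.8, -0.0, -26.7]
force: [0.9, -0.3, -0.7]
grip_width: 0.0596
```

```bash
python3 g.py;  python3 -c "
from plan import *
plan(dk(.038,-.001,.0225),RB)"
```

```text
g [0.5189 0.3196 0.1148] deck [ 0.0426 -0.001   0.0449] 0.05958000422332614 [ 0.87018548 -0.26203222 -0.69287987] [-1.59764031e+02 -1.40511324e-02 -2.67291817e+01] 67.55
tq tool [-0.615 -0.017  0.016] knob dir rad 1.573
turn [-0.18 -0.06 -0.12] shift after turn [0.0002 0.0041 0.0224] | shift before turn [0.0001 0.0041 0.0224] world [ 0.002  0.003 -0.022] rad 0.565
```

Emit:
jog_arm:
  rows:
    - [1,0,0.0041,0.01,-0.15,0,-0.1]
    - [1,0,0,0.007,0,0,0]
    - [1,0,0,0.005,0,0,0]
    - [1,0,0,0,0,0,0]
    - [1,0,0,0,0,0,0]
    - [1,0,0,0,0,0,0]

```text
time_s: 68.05
tool_pos: [0.4945, 0.2724, 0.2452]
tool_rot: [-160.0, 0.0, -26.6]
force: [-0.3, 0.6, -1.3]
grip_width: 0.0597
```

```bash
python3 g.py;  python3 -c "
from plan import *
plan(dk(.034,-.001,.0205),RB); print(DK[1].T@np.array(tcp()[2]['force']))"
```

```text
g [0.5196 0.3225 0.0911] deck [ 0.0372 -0.0003  0.0216] 0.05969279483425909 [-0.29294509  0.62213251 -1.27847183] [-1.60016952e+02  2.72724733e-02 -2.66068583e+01] 68.05
tq tool [-0.64  -0.084  0.03 ] knob dir rad 1.571
turn [ 0.07  0.02 -0.02] shift after turn [0.0007 0.0034 0.0011] | shift before turn [0.0007 0.0034 0.0011] world [-0.001 -0.003 -0.002] rad 0.563
[-0.03904508  0.54050358 -1.34673207]
```

Emit:
jog_arm:
  rows:
    - [1,0.0005,0.001,0.001,0,0,0]
    - [1,0,0.001,0,0,0,0]
    - [1,0,0.001,0,0,0,0]
    - [1,0,0,0,0,0,0]
    - [1,0,0,0,0,0,0]
    - [1,0,0,0,0,0,0]

```text
time_s: 68.55
tool_pos: [0.4938, 0.2699, 0.2434]
tool_rot: [-160.0, 0.0, -26.6]
force: [-0.5, 0.8, -1.1]
grip_width: 0.0598
```

```bash
python3 g.py;  python3 -c "
from plan import *
print(DK[1].T@np.array(tcp()[2]['force']))"
```

```text
g [0.5189 0.32   0.0893] deck [ 0.0342 -0.0008  0.0208] 0.05981982987586932 [-0.48301966  0.76680853 -1.13336658] [-1.60009069e+02  2.29312541e-02 -2.66083483e+01] 68.55
tq tool [-0.627 -0.103  0.048] knob dir rad 1.571
[ 0.05228319  0.77523956 -1.22559912]
```

Emit:
jog_arm:
  rows:
    - [1,0,0.001,0.0005,0,0,0]
    - [1,0,0,0,0,0,0]
    - [1,0,0,0,0,0,0]

```text
time_s: 68.8
tool_pos: [0.4937, 0.2697, 0.243]
tool_rot: [-159.9, -0.0, -26.6]
force: [0.8, 1.8, 0.6]
grip_width: 0.0597
```

```bash
cat > gf.py <<'E'
from plan import *
p,Rc,o=tcp(); g=p+.164*Rc[:,2]; print('deck g',((g-DK[0])@DK[1]).round(4),'F deck',(DK[1].T@np.array(o['force'])).round(2))
E
python3 gf.py
```

```text
deck g [ 0.0341 -0.0008  0.0205] F deck [ 2.05  0.05 -0.07]
```

Emit:
jog_arm:
  rows:
    - [1,0,0.001,0.0005,0,0,0]
    - [1,0,0,0,0,0,0]
    - [1,0,0,0,0,0,0]

```text
time_s: 69.05
tool_pos: [0.4933, 0.2687, 0.242]
tool_rot: [-160.0, 0.0, -26.6]
force: [1.9, 2.8, 0.2]
grip_width: 0.0596
```

```bash
python3 gf.py
```

```text
deck g [ 0.0327 -0.0009  0.02  ] F deck [ 3.23 -0.39 -0.96]
```

Emit:
jog_arm:
  rows:
    - [1,0,0,0.0003,0,0,0]
    - [1,0,0,0,0,0,0]
    - [0.2,0,0,0,0,0,0]
    - [0.2,0,0,0,0,0,0]
    - [0.1,0,0,0,0,0,0]
    - [0,0,0,0,0,0,0]
    - [0,0,0,0,0,0,0]
    - [0,0,0,-0.01,0,0,0]
    - [0,0,0,-0.02,0,0,0]
    - [0,0,0,-0.03,0,0,0]
    - [0,0,0,-0.03,0,0,0]
    - [0,0,0,-0.03,0,0,0]

```text
time_s: 70.05
tool_pos: [0.4744, 0.2311, 0.3558]
tool_rot: [-160.0, 0.0, -26.6]
force: [1.4, 1.0, -0.6]
grip_width: 0.0866
```

Emit:
jog_arm:
  rows:
    - [0,0,0.03,-0.03,0,0,0]
    - [0,0,0.04,-0.03,0,0,0]
    - [0,0,0.04,-0.03,0,0,0]
    - [0,0,0.03,-0.02,0,0,0]
    - [0,0,0,0,0,0,0]
    - [0,0,0,0,0,0,0]
    - [0,0,0,0,0,0,0]
    - [0,0,0,0,0,0,0]

```text
time_s: 70.72
tool_pos: [0.4065, 0.0965, 0.4044]
tool_rot: [-160.0, 0.0, -26.5]
force: [-0.3, 0.2, -0.2]
grip_width: 0.0869
```

```bash
python3 look.py w19.png deck rail_mid knob_grip; python3 bk.py; python3 refit.py 2>/dev/null|tail -2;python3 g.py
```

```text
tcp [0.40657039 0.09658385 0.40414069] [-1.60070507e+02  5.53272032e-02 -2.64972205e+01]
rail_mid 0.61 142 257 depth 0.351 [0.4786 0.2399 0.0658] deck [-0.0581 -0.0006  0.0295]
knob_grip 0.96 146 166 depth 0.318 [0.3831 0.2747 0.0978] deck [-0.058   0.1003  0.0635]
knob_grip 0.47 192 357 depth 0.405 [0.581  0.127  0.0062] deck [-0.1303 -0.1428 -0.0076]
top h 0.0144 end x 0.1072
slope deg -0.05 y mean -0.0281
slope deg 0.03 y mean 0.0285
pitch deg vs deck 0.02
rail y,xlo,xhi [[-0.015, -0.0645, -0.0511], [-0.005, -0.0633, -0.0512], [0.005, -0.0634, -0.0503], [0.015, -0.0646, -0.0503], [0.025, -0.0645, -0.0502], [0.035, -0.0633, -0.05], [0.045, -0.0631, -0.0499], [0.055, -0.063, -0.0496], [0.065, -0.0629, -0.0495], [0.075, -0.0627, -0.0506]] z 0.02835985104314699
knob centre [-0.05579671  0.09813679  0.06235442] 507 angle 1.412307659547584
g [0.4314 0.1464 0.2498] deck [-0.0934 -0.0003  0.2382] 0.08691870486181602 [ 0.23364388 -0.30915169  0.51738944] [-1.60088314e+02  6.67744475e-02 -2.65178652e+01] 70.9167
tq tool [-0.491 -0.012 -0.036] knob dir rad 1.57
```

View pics/w19.png

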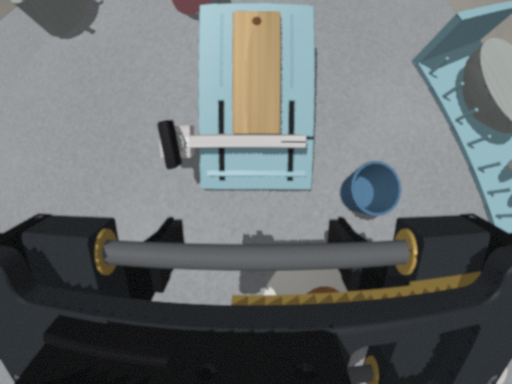

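```bash
python3 - <<'E'
from plan import *
z=np.load('last.npz'); im=z['im'].sum(2).astype(float); d=z['d']; p=cams.camera_params('wrist');p['eye'],p['attitude']=z['eye'],z['att']
for c0,c1 in((296,300),(300,304),(307,309),(309,311),(311,313)):
    w=im[130:153,c0:c1].mean(1); print(c0,w.astype(int)); 
    s=slice(5,18); v=w[s]; k=np.clip(np.median(v)-v-20,0,None); r=130+5+(k*np.arange(len(v))).sum()/max(k.sum(),1); c=(c0+c1-1)/2
    P=deproj(p,'wrist',[[r,c]],np.median(d[int(r)-2:int(r)+3,c0:c1])); print(round(r,2),((P-DK[0])@DK[1]).round(4))
E
python3 -c "
import cv2;i=cv2.imread('pics/w19.png');cv2.imwrite('pics/w19c.png',cv2.resize(i[110:180,220:330],None,fx=7,fy=7,interpolation=2))"
```

```text
296 [524 525 525 516 504 527 585 611 613 603 554 436 447 558 600 597 559 470
 365 315 309 307 314]
142.57 [[-0.0588 -0.0496  0.0288]]
300 [526 526 525 521 515 534 584 610 614 605 559 443 441 554 599 598 561 473
 367 316 309 310 318]
142.7 [[-0.0589 -0.0546  0.0286]]
307 [526 524 528 525 510 458 357 247 245 362 451 497 510 496 476 474 488 486
 465 459 471 476 491]
137.5 [[-0.0546 -0.0665  0.0014]]
309 [527 525 526 524 512 470 370 241 241 369 472 513 524 523 522 523 524 524
 522 522 519 519 518]
137.5 [[-0.0545 -0.0691  0.0019]]
311 [503 503 501 499 492 459 374 252 236 356 451 492 498 497 495 492 492 484
 486 483 481 481 475]
137.59 [[-0.0546 -0.0718  0.0015]]
```

View pics/w19c.png

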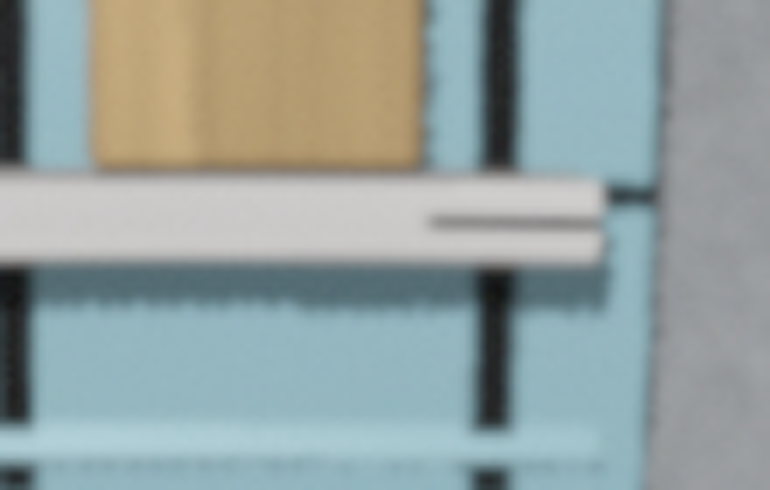

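The crop shows the rail's centre line (row ~222) now slightly below the mark (row ~195). The board contact pushed the rail down ~2.3 mm. I'll push the rail back up from its lower face with closed fingers, carrying the board with it.

Emit:
jog_arm:
  rows:
    - [1,0,-0.0074,0.02,0,0,0]
    - [1,0,0,0.03,0,0,0]
    - [1,0,0,0.03,0,0,0]
    - [1,0,0,0.03,0,0,0]
    - [1,0,0,0.03,0,0,0]
    - [1,0,0,0.02,0,0,0]
    - [1,0,0,0.01,0,0,0]
    - [1,0,0,0,0,0,0]
    - [1,0,0,0,0,0,0]
    - [1,0,0,0,0,0,0]
    - [1,0,0,0,0,0,0]

```text
time_s: 71.83
tool_pos: [0.4363, 0.1536, 0.2489]
tool_rot: [-159.9, -0.1, -26.6]
force: [0.1, 0.3, -0.4]
grip_width: 0.0218
```

```bash
python3 gf.py; python3 -c "
from plan import *
plan(dk(-.086,0,.028),RB);print(tcp()[2]['grip_width'])"
```

```text
deck g [-0.0854 -0.0018  0.0705] F deck [ 0.14  0.04 -0.53]
turn [-0.06 -0.09 -0.02] shift after turn [-0.0015  0.0004  0.0425] | shift before turn [-0.0016  0.0005  0.0425] world [ 0.005  0.013 -0.04 ] rad 0.472
0.021847038638161825
```

Emit:
jog_arm:
  rows:
    - [1,-0.0015,0.0004,0.015,0,0,0]
    - [1,0,0,0.015,0,0,0]
    - [1,0,0,0.0125,0,0,0]
    - [1,0,0,0,0,0,0]
    - [1,0,0,0,0,0,0]
    - [1,0,0,0,0,0,0]
    - [1,0,0,0,0,0,0]

```text
time_s: 72.42
tool_pos: [0.4411, 0.1669, 0.2085]
tool_rot: [-159.9, -0.1, -26.6]
force: [-0.2, -1.2, 0.4]
grip_width: 0.0005
```

```bash
python3 gf.py
```

```text
deck g [-0.0861  0.      0.0277] F deck [-0.98 -0.36  0.74]
```

Emit:
jog_arm:
  rows:
    - [1,0,-0.003,0,0,0,0]
    - [1,0,-0.003,0,0,0,0]
    - [1,0,0,0,0,0,0]
    - [1,0,0,0,0,0,0]

```text
time_s: 72.75
tool_pos: [0.4433, 0.1724, 0.2097]
tool_rot: [-160.0, -0.0, -26.6]
force: [-0.4, 0.1, -0.5]
grip_width: 0.0003
```

```bash
python3 gf.py
```

```text
deck g [-0.0804  0.0007  0.0268] F deck [-0.23  0.43 -0.45]
```

Emit:
jog_arm:
  rows:
    - [1,0,-0.0015,0,0,0,0]
    - [1,0,-0.0015,0,0,0,0]
    - [1,0,0,0,0,0,0]
    - [1,0,0,0,0,0,0]

```text
time_s: 73.08
tool_pos: [0.4444, 0.1747, 0.2103]
tool_rot: [-160.0, 0.0, -26.6]
force: [0.1, 0.3, 0.6]
grip_width: 0.0004
```

```bash
python3 gf.py
```

```text
deck g [-0.0779  0.0009  0.0264] F deck [0.48 0.05 0.51]
```

Emit:
jog_arm:
  rows:
    - [1,0,-0.001,0,0,0,0]
    - [1,0,-0.001,0,0,0,0]
    - [1,0,0,0,0,0,0]
    - [1,0,0,0,0,0,0]

```text
time_s: 73.42
tool_pos: [0.4452, 0.1763, 0.211]
tool_rot: [-160.0, 0.0, -26.6]
force: [0.2, 0.6, -0.2]
grip_width: 0.0006
```

```bash
python3 gf.py
```

```text
deck g [-0.0759  0.0008  0.0265] F deck [ 0.52  0.11 -0.36]
```

Emit:
jog_arm:
  rows:
    - [1,0,-0.001,0,0,0,0]
    - [1,0,0,0,0,0,0]
    - [1,0,0,0,0,0,0]

```text
time_s: 73.67
tool_pos: [0.4457, 0.1772, 0.2113]
tool_rot: [-160.0, 0.0, -26.6]
force: [-0.1, -0.6, -0.4]
grip_width: 0.0006
```

```bash
python3 gf.py
```

```text
deck g [-0.0749  0.0008  0.0265] F deck [-0.68 -0.2  -0.18]
```

Emit:
jog_arm:
  rows:
    - [1,0,-0.001,0,0,0,0]
    - [1,0,0,0,0,0,0]
    - [1,0,0,0,0,0,0]

```text
time_s: 73.92
tool_pos: [0.446, 0.1778, 0.2115]
tool_rot: [-160.0, 0.0, -26.6]
force: [-0.2, -2.0, 0.5]
grip_width: 0.0007
```

```bash
python3 gf.py
```

```text
deck g [-0.0743  0.0008  0.0265] F deck [-1.57 -0.71  1.14]
```

Emit:
jog_arm:
  rows:
    - [1,0,-0.001,0,0,0,0]
    - [1,0,-0.001,0,0,0,0]
    - [1,0,0,0,0,0,0]
    - [1,0,0,0,0,0,0]

```text
time_s: 74.25
tool_pos: [0.4464, 0.1784, 0.2117]
tool_rot: [-160.2, 0.1, -26.6]
force: [-3.0, -5.3, 1.1]
grip_width: 0.0004
```

```bash
python3 gf.py
```

```text
deck g [-0.0738  0.0008  0.0263] F deck [-5.34  0.33  3.15]
```

Emit:
jog_arm:
  rows:
    - [1,0,-0.001,0,0,0,0]
    - [1,0,0,0,0,0,0]
    - [1,0,0,0,0,0,0]
    - [1,0,0,0,0,0,0]

```text
time_s: 74.58
tool_pos: [0.4468, 0.1791, 0.2119]
tool_rot: [-160.2, 0.1, -26.6]
force: [-3.3, -6.2, 1.8]
grip_width: 0.0006
```

```bash
python3 gf.py
```

```text
deck g [-0.0731  0.0009  0.0263] F deck [-6.02  0.2   4.15]
```

Emit:
jog_arm:
  rows:
    - [1,0,-0.001,0,0,0,0]
    - [1,0,-0.0006,0,0,0,0]
    - [1,0,0,0,0,0,0]
    - [1,0,0,0,0,0,0]
    - [1,0,0,0,0,0,0]

```text
time_s: 75.0
tool_pos: [0.4474, 0.1804, 0.2125]
tool_rot: [-160.2, 0.1, -26.6]
force: [-2.3, -6.1, 2.1]
grip_width: 0.0004
```

```bash
python3 gf.py
```

```text
deck g [-0.0715  0.0008  0.0263] F deck [-5.37 -0.64  4.17]
```

Now back off down-slope, rise and check.

Emit:
jog_arm:
  rows:
    - [1,0,0.003,0,0,0,0]
    - [1,0,0.006,0,0,0,0]
    - [1,0,0,-0.02,0,0,0]
    - [1,0,0,-0.03,0,0,0]
    - [1,0,0,-0.03,0,0,0]
    - [1,0,0,-0.03,0,0,0]
    - [0.3,0,0,-0.03,0,0,0]
    - [0.3,0,0,-0.03,0,0,0]
    - [0.3,0,0,0,0,0,0]
    - [0.3,0,0,0,0,0,0]
    - [0.3,0,0,0,0,0,0]
    - [0.3,0,0,0,0,0,0]

```text
time_s: 76.0
tool_pos: [0.4178, 0.1226, 0.3685]
tool_rot: [-160.1, 0.1, -26.6]
force: [-0.5, 0.3, 0.0]
grip_width: 0.0326
```

```bash
python3 look.py w20.png rail_mid; python3 bk.py; python3 refit.py 2>/dev/null|tail -2; python3 - <<'E'
from plan import *
z=np.load('last.npz'); im=z['im'].sum(2).astype(float); d=z['d']; p=cams.camera_params('wrist');p['eye'],p['attitude']=z['eye'],z['att']
f=192/np.tan(np.radians(p['vfov'])/2)
rc=np.argwhere(d>0); rc=rc[rc[:,0]<215]; Q=(deproj(p,'wrist',rc,d[rc[:,0],rc[:,1]])-DK[0])@DK[1]; I=im[rc[:,0],rc[:,1]]
# dark line positions: on rail top (y -.055..-.035) and on deck at -.074..-.064
for y0,y1,z0,z1 in((-.055,-.035,.024,.033),(-.072,-.063,-.003,.006)):
    k=(Q[:,1]>y0)&(Q[:,1]<y1)&(Q[:,2]>z0)&(Q[:,2]<z1)&(abs(Q[:,0]+.055)<.006); w=np.clip(np.percentile(I[k],70)-I[k]-60,0,None); print('dark x',(w*Q[k,0]).sum()/w.sum(),k.sum())
E
python3 -c "
import cv2,numpy as np;a=cv2.imread('pics/w20.png');cv2.imwrite('pics/w20c.png',cv2.resize(a[90:215,150:350],None,fx=4,fy=4,interpolation=2))"
```

```text
tcp [0.417815   0.122599   0.36841107] [-1.60124744e+02  1.35441876e-01 -2.65670068e+01]
rail_mid 0.73 157 259 depth 0.314 [0.4799 0.2423 0.0645] deck [-0.056  -0.0007  0.0273]
top h 0.0144 end x 0.1103
slope deg -0.21 y mean -0.0288
slope deg -0.09 y mean 0.0282
pitch deg vs deck -0.01
rail y,xlo,xhi [[-0.015, -0.0605, -0.0476], [-0.005, -0.0605, -0.047], [0.005, -0.0606, -0.047], [0.015, -0.0606, -0.047], [0.025, -0.0606, -0.0478], [0.035, -0.0604, -0.0477], [0.045, -0.0604, -0.0476], [0.055, -0.0613, -0.0475], [0.065, -0.0611, -0.0472], [0.075, -0.061, -0.0472]] z 0.02829233996688779
knob centre [-0.05314729  0.09795018  0.06217685] 659 angle 1.4109474410595455
dark x -0.054710152879416746 200
dark x -0.05479485561071876 61
```

View pics/w20c.png

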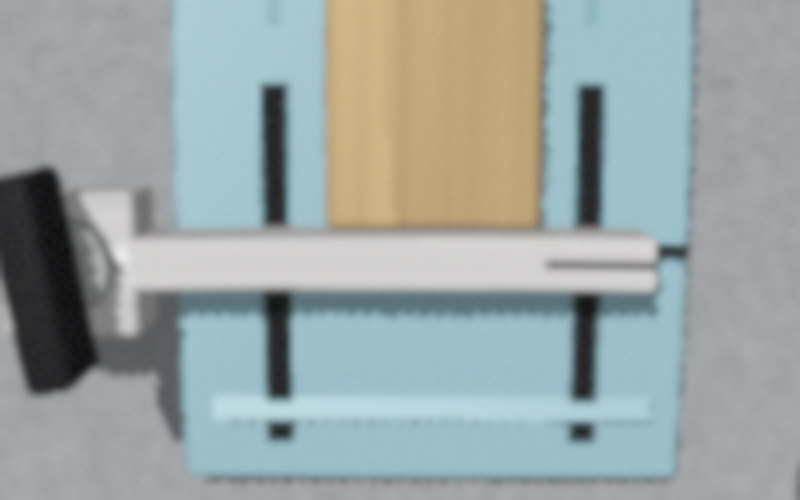

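Emit:
jog_arm:
  rows:
    - [0.3,0,0,-0.03,0,0,0]
    - [0.3,0,0,-0.03,0,0,0]
    - [0.3,-0.03,0,0,0,0,0]
    - [0.3,-0.03,0,0,0,0,0]
    - [0.3,-0.03,0,0,0,0,0]
    - [0.3,0,0,0,0,0,0]
    - [0.3,0,0,0,0,0,0]

```text
time_s: 76.68
tool_pos: [0.3793, 0.1398, 0.4207]
tool_rot: [-160.8, 1.3, -26.2]
force: [0.4, -0.7, -0.3]
grip_width: 0.0608
```

```bash
python3 stack.py s5.png scene; python3 stack.py t5.png top; python3 - <<'E'
from plan import *
im,d,p=shot('scene')
for nm in('cup','jar','soap','water','tumbler'):
    for o in outline_of('scene',nm)[:1]:
        C=cloud(p,'scene',o['pixels'],d); print(nm,round(o['conf'],2),np.median(C,axis=0).round(3),C.max(0).round(3))
import cv2
a=cv2.imread('pics/t5.png'); cv2.imwrite('pics/t5c.png',cv2.resize(a[70:340,60:460],(800,540)))
E
```

```text
plate 942 [466.5   7. ] resid 0.96  z 0.0128
L2 80 [467.3   5. ] resid 1.77  z 0.0533
S3 131 [465.5   7.1] resid 0.99  z 0.1008
plate 1364 [464.5   2.4] resid 0.52  z 0.0138
L2 80 [463.6   1.3] resid 0.7  z 0.0536
S3 196 [462.9   2.3] resid 0.58  z 0.1016
cup 0.74 [0.58  0.127 0.047] [0.62  0.16  0.079]
jar 0.6 [ 0.686 -0.261  0.058] [ 0.706 -0.236  0.08 ]
soap 0.89 [ 0.546 -0.487  0.125] [ 0.674 -0.406  0.207]
water 0.7 [ 0.677 -0.385  0.116] [ 0.697 -0.362  0.222]
tumbler 0.79 [0.524 0.543 0.082] [0.551 0.629 0.125]
```

View pics/t5c.png

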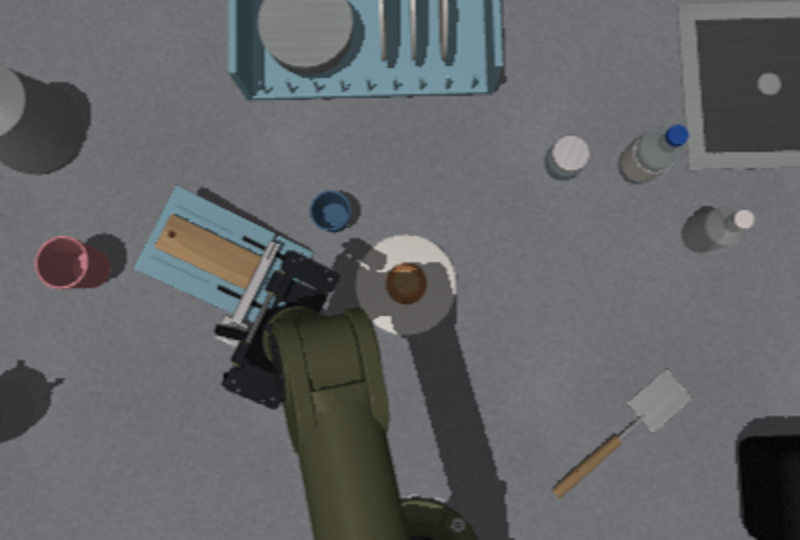

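The top view shows the lids stacked at (407,284) on the plate, the board on the deck at (212,250) against the rail, and the bystanders in place. The arm is clear of everything, so I'm handing in.

```bash
python3 -c "
from cell import env; print(env.sign_off())"
```

```text
the job is handed in; nothing more can be done
None
```

The job is done and handed in at about 77 s of the 210 s limit. The stand was set first, then the lids, then the board.

**Last checks:**

| Item | Last reading |
|---|---|
| Rail against mark | Rail's line at deck x = -54.7 mm, mark at -54.8 mm |
| Knob | About 1.41 rad (stop at 1.4); the torque rose sharply at the stop when I turned it |
| Pile | All five lids, large below small; lids I could measure within about 2.5 mm of each other and of the plate's centre |
| Board | Flat on the deck, y about 0, within 0.2° of straight up the slope, lower end against the rail |
| Cup, tumbler, jar, bottles | Within a few mm of where they started, so unmoved |

**What went wrong and was mended:**
- **Lids:** two of the lids shifted about 7 mm while I placed the first small one. I picked up the upper large lid with the small ones riding on it and re-centred it.
- **Rail:** setting the board against the rail pushed it down about 2 mm, although the knob was already tight. I pushed it back up from below with closed fingers, and the board moved with it. This was a small rail adjustment after the clamping, and the knob stayed tight.

**Where readings disagreed:** the cameras differ by 2–5 mm on the pile's absolute position, but agree on its alignment with the plate. The lowest large lid was hidden in the final views, so its last direct reading is from before the upper lids were re-centred. The board's measured end would leave about a 2 mm gap at the rail, but the picture shows them touching, so I took it as measurement error at the board's far end.

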